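# Set the dividers of a tool tote and pack it

### The job

Pack the plywood tool tote for the next job: first slide its two dividers, by their tabs, so that the left bay is long enough for pliers or scoop, the middle bay for the silver screwdriver or the lighter, and the rest at the tall right-hand end is left for the polishing board. Then lay the pliers and the scoop, or the one that is there, flat in the left bay, the screwdriver and the lighter, or the one that is there, flat in the middle bay, and stand the polishing board from its slotted stand in the right bay, foot on the tote floor, leaning outward against the tall end panel.

Things in the scene. Friction and masses are not known exactly. Their poses are not given: they have to be found in the camera images.
- tote: open plywood tote fixed to the worktop, inside 150 mm (x) by 376 mm (y), floor 6 mm thick, walls 6 mm, side and left (+y) end walls 40 mm high, right (-y) end panel 60 mm high, all from the worktop. Origin: centre of its underside; y along its length to its left end. Two dividers make three bays: left, middle, right
- divider_left (a joint): left divider, an 8 mm plate across the tote that slides along it with about 2.5 N of friction and stays where it is left; 0 to 0.120 m, growing as it moves right (tote -y). Clear length of the left bay = 80 mm + this. The longest tool for it is 155 mm: the bay has to be at least 157 mm
- divider_right (a joint): right divider, the same plate; 0 to 0.100 m, growing as it moves left (tote +y). Clear length of the right bay = 40 mm + this (at least 50 mm is wanted); of the middle bay = 240 mm - both joints. The longest tool for it is 95 mm: the middle bay has to be at least 98 mm
- divider_left_tab (a point): grip tab of the left divider: 46 mm wide (x), 8 mm thick (y), its sides free for 26 mm below its top, which is 65 mm above the worktop. Point: on the tab's middle, 10 mm below its top; axes as the tote's
- divider_right_tab (a point): the same of the right divider
- stand: fixed wooden stand, 90 x 60 x 30 mm, with a slot along x, 11 mm wide and 20 mm deep (slot floor 10 mm above the worktop), in which the board stands at the start. Origin: centre of its underside; z up
- board: polishing board, upright in the stand at the start: 64 mm wide (x), 8 mm thick (y), 110 mm high (z), heavy steel foot; its top 24 mm is a dark wooden grip strip 12 mm thick. Origin: centre of its foot. 0.12 kg
- board_grip (a point): centre of the board's grip strip, 98 mm above its foot and 12 mm below its top; axes as the board's
- board_foot (a point): centre of the board's lower edge; axes as the board's
- pliers_nose_joint (a point): pliers with slim jaws, plain steel, 154 x 54 mm, 10 mm thick, lying flat. Point: centre of the lap joint (20 mm wide, 39 mm long, the place to grip), 5 mm above the underside, 27 mm from the middle of the length towards the jaws; x along the length towards the jaws, z up. May be absent.
- blue_scoop_grip (a point): moulded scoop, 155 mm long, handle 14 mm wide, bowl 34 mm wide, 8 mm thick, lying flat. Point: on the handle, where to grip it, 10 mm from the middle of the length away from the bowl, 5 mm above the underside; x along the length towards the bowl, z up. May be absent
- driver_silver_mid (a point): long silver screwdriver, 95 x 14 mm, barrel 10 mm thick, black cap 14 mm thick; point: middle of the barrel, 6 mm above the surface it lies on at the start; x along it towards the blade. It may roll. May be absent
- lighter_mid (a point): lighter, 27 mm (x) by 80 mm (y) by 12 mm, lying flat; point: its centre; y along its length. May be absent

How it is judged:
On the way:
1. both dividers are set: left bay at least 157 mm, middle bay at least 98 mm, right bay at least 50 mm (value of joint divider_left above 0.077 m and value of joint divider_right above 0.01 m and distance between divider_left_tab and divider_right_tab above 0.106 m), for 0.2 s.
At the end, for the whole second after the job is handed in: Bays still at least 157, 98 and 50 mm long; long tools flat, either way up (within 0.15 rad), in the left bay; short ones in the middle bay, level within 0.2 rad, middles under 26 mm high; board foot on the right bay floor, board leaning 8 to 47 degrees out against the end panel; all at rest (all of step 1 and x of pliers_nose_joint in the frame of tote between -0.075 and 0.075 m and z of pliers_nose_joint in the frame of tote between 0 and 0.026 m and y of each of pliers_nose_joint, blue_scoop_grip in the frame of divider_left_tab above 0 m and y of each of pliers_nose_joint, blue_scoop_grip in the frame of tote below 0.188 m and (angle between pliers_nose_joint's own z axis and vertical below 0.15 rad or angle between pliers_nose_joint's own z axis and vertical above 2.99 rad) and linear speed of each of pliers_nose, blue_scoop, board below 0.02 m/s and x of blue_scoop_grip in the frame of tote between -0.075 and 0.075 m and z of blue_scoop_grip in the frame of tote between 0 and 0.026 m and (angle between blue_scoop_grip's own z axis and vertical below 0.15 rad or angle between blue_scoop_grip's own z axis and vertical above 2.99 rad) and x of driver_silver_mid in the frame of tote between -0.075 and 0.075 m and z of driver_silver_mid in the frame of tote between 0 and 0.026 m and y of each of driver_silver_mid, lighter_mid in the frame of divider_left_tab below 0 m and y of each of driver_silver_mid, lighter_mid in the frame of divider_right_tab above 0 m and angle between driver_silver_mid's own x axis and vertical between 1.37 and 1.77 rad and linear speed of each of driver_silver, lighter below 0.03 m/s and x of lighter_mid in the frame of tote between -0.075 and 0.075 m and z of lighter_mid in the frame of tote between 0 and 0.026 m and angle between lighter_mid's own y axis and vertical between 1.37 and 1.77 rad and angle between board_grip's own z axis and vertical between 0.14 and 0.82 rad and z of board_foot in the frame of tote between 0 and 0.02 m and y of board_foot in the frame of tote above -0.184 m and y of board_foot in the frame of divider_right_tab below 0 m and x of board_foot in the frame of tote between -0.06 and 0.06 m and y of board_grip in the frame of tote below -0.183 m); the robot touches nothing.
Of pliers_nose, blue_scoop, driver_silver, lighter only 3 to 4 are there at a start; the rules pass over those that are not, and their reading is None.
At some moment in a run one of pliers_nose, blue_scoop, driver_silver, lighter may be knocked a few centimetres aside while the robot is not near it.
It also fails if it takes over 208 s, if anything falls off the work surface, if the arm or the gripper's body presses on something with over 40 N, if the wrist force passes 120 N, or if a joint passes its speed limit or range.

### The arm

A 7-joint arm with a two-finger parallel gripper is mounted at the origin on a cart in front of the work surface, level with it; the furniture and walls round the work are solid. World frame = base frame: x ahead of the robot, y to its left, z up, the work surface at z = 0. Lengths are in m, angles in rad, forces in N, time in s.
With the tool pointing down it reaches from about 0.35 to 0.9 m from the base axis. Payload 8.1 kg.
Tool frame: the origin (TCP) lies at the very end of the fingers, on their centre line; the grasp point (between the pads) lies 19 mm behind it; y points along the fingers, x is the direction in which the jaws open and shut, and the axes are right-handed (so a half turn about y gives the same grasp; the last joint's range is limited). The gripper opens to 92 mm and grips with 3 to 60 N. Pads are 19 mm wide; open, the fingers measure 130 mm over their backs; the gripper's body (75 mm by 190 mm) begins 47 mm behind the grasp point.
Start: joints at [1.147, 0.434, 0.025, 1.573, -0.012, 1.134, -0.075], TCP at [0.197, -0.593, 0.227] pointing down, gripper open.
Joint ranges: [-2.62, 2.62], [-0.44, 2.09], [-1.27, 1.32], [0.08, 2.57], [-1.32, 4.46], [0.12, 2], [-2.74, 2.74]. Speed limits (rad/s): [2.22, 2.22, 3.01, 3.01, 3.14, 3.14, 3.14].

### API

Orientations are given as a rotation vector (axis times angle).
In Python, from cell import arm, imaging gives the robot as it stands. The module is installed in compiled form; this text tells all that it offers.
- The arm moves only by the tool send_rows, never from a script. Its argument "steps" is a list of rows, each a list of 5 numbers: the opening, from 0 (shut) to 1 (fully open), then the shift along the tool's x, y, z in cm, then the turn about the tool's y in rad. In form: [[jaw, x, y, z, roll], ...]. A call has 1 to 20 rows; each row is the pose to reach, as a shift and turn from the pose commanded when the call began, along the tool's axes at that moment; what a row does not reach only later rows make up. A row lasts 1/8 s, in which the tool goes at most 62.5 mm and 10.7 degrees, less where a joint would pass 70% of its speed; a pose out of reach is approached as far as the arm can. A call with a gripper value outside its range is refused whole. The fingers move at their own pace and stop on an object; "squeeze" is the grip in N (left out, the last holds). Time passes only in rows, so rows that repeat a pose let the fingers close. It gives the time, the measured TCP pose, the force and the opening at its end, in the units of the state.
- arm.observe(): the state, without advancing time (a new reading comes with each control period).
- imaging.get_image(name): name is "side" or "top"; returns the picture (480x640x3 uint8, blue, green, red); there is no depth.
- imaging.camera_params(name): a dict with "camera_matrix" (3x3 intrinsics, pixels), "position" and "orientation" of the camera in the world. Camera axes: x right, y down, z forward; pixel columns grow to the right and rows downward; lengths in m; the calibration is good to about 2 mm. A picture is of the moment at which its call begins. camera_params takes no time and is no camera call.
- arm.sign_off(): hands the job in, once; it reports no verdict.
The state is a dict: "clock": time; "joints": joint angles; "dq": joint speeds; "joint_efforts": joint torques, N m; "position": TCP position; "ee_rot": TCP orientation; "force": force on the tool from outside, world axes, zero at the start; "ft_torque": the same for the moment, N m; "width": opening from 0.0 (shut) to 1.0 (fully open).
Only numpy, scipy, OpenCV 4.12 (cv2) and the standard library are available. Lean on these libraries where they do the work, as an engineer would, in place of code of your own. Each camera call takes 0.05 s, during which the arm holds its last target.

## Working session

There is one attempt and no reset: what is moved stays moved. The work goes in short steps, Python scripts to look and compute and a tool call to move; the robot and the scene stay as the last step left them, time stands still between calls to the robot, and variables do not carry over. Pictures are saved under pics/ and viewed, and the job is handed in when it is done.

Besides the shell and the picture viewer there is one more tool, called after ">>>" by a JSON object that holds its "fn" and its "kwargs". send_rows: Moves the arm, as the interface text tells. Its arguments: {"type":"object","properties":{"steps":{"type":"array","items":{"type":"array","items":{"type":"number"}}},"squeeze":{"type":"number"}},"required":["steps"]}

```bash
mkdir -p pics; cat > h.py <<'E'
import numpy as np, cv2
from scipy.spatial.transform import Rotation as R
from cell import arm, imaging
def cam(n):
    p=imaging.camera_params(n); K=np.array(p["camera_matrix"]); o=np.array(p["orientation"])
    Rm=R.from_rotvec(o).as_matrix() if o.size==3 else (o if o.shape==(3,3) else R.from_quat(o).as_matrix())
    return K,np.array(p["position"]),Rm
def px2w(n,u,v,z):
    K,t,Rm=cam(n); d=Rm@np.linalg.solve(K,[u,v,1.]); return t+d*(z-t[2])/d[2]
def w2px(n,P):
    K,t,Rm=cam(n); c=Rm.T@(np.array(P)-t); q=K@c; return q[:2]/q[2]
def snap(n,f):
    im=imaging.get_image(n); cv2.imwrite('pics/'+f,im); return im
def crop(f,x0,y0,x1,y1,s,out):
    im=cv2.imread('pics/'+f)[y0:y1,x0:x1]; cv2.imwrite('pics/'+out,cv2.resize(im,None,fx=s,fy=s,interpolation=cv2.INTER_CUBIC))
E
python3 - <<'E'
from h import *
s=arm.observe(); print(s)
for n in("top","side"):
    print(n,imaging.camera_params(n)); snap(n,n+'0.png')
s=arm.observe(); print(R.from_rotvec(s['ee_rot']).as_matrix())
E
```

```text
{'clock': 0.0, 'joints': array([ 1.14742638,  0.43520196,  0.02497382,  1.57410418, -0.01159313,
        1.13397443, -0.07509681]), 'dq': array([-0.00035507,  0.00029575, -0.00073747,  0.00068993,  0.00120245,
       -0.00168173,  0.00051272]), 'joint_efforts': array([-1.10456956e-04, -6.67854381e+01,  9.84919108e-01, -3.14465010e+01,
       -6.06178259e-02,  4.30789590e-02,  1.74933375e-04]), 'position': array([ 0.19684418, -0.59265845,  0.22595529]), 'ee_rot': array([-1.34321967,  0.97077445, -0.96856801]), 'force': array([-0.78305321, -0.1663911 , -0.20189701]), 'ft_torque': array([ 0.00948767,  0.03494948, -0.02584063]), 'width': 0.9991385500750871}
top {'camera_matrix': array([[515.63219426,   0.        , 318.13419092],
       [  0.        , 515.63219426, 243.31519909],
       [  0.        ,   0.        ,   1.        ]]), 'position': array([0.49097378, 0.00522031, 1.13049652]), 'orientation': array([-2.21279252,  2.18540566, -0.05091645])}
side {'camera_matrix': array([[449.45015961,   0.        , 321.25029256],
       [  0.        , 449.45015961, 242.77173707],
       [  0.        ,   0.        ,   1.        ]]), 'position': array([0.4807222 , 0.84645246, 0.5021962 ]), 'orientation': array([-0.12071285,  2.60795448, -1.64209829])}
[[ 3.15310108e-01 -5.78019734e-04  9.48988515e-01]
 [-9.48987655e-01  1.28567947e-03  3.15310605e-01]
 [-1.40235080e-03 -9.99999006e-01 -1.43145860e-04]]
```

View pics/top0.png

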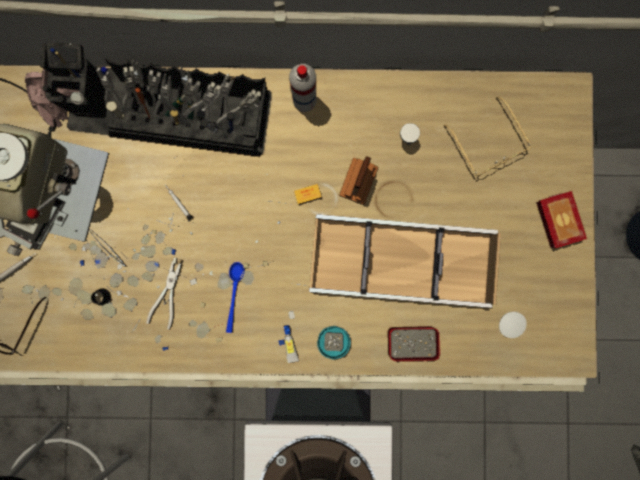

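View pics/side0.png

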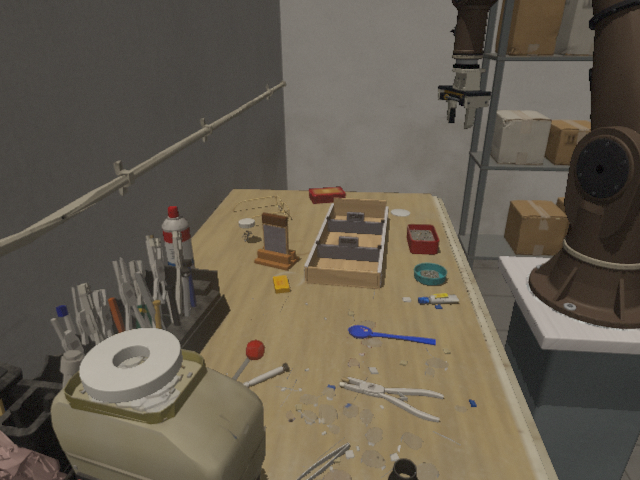

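```bash
python3 - <<'E'
from h import *
crop('top0.png',290,140,510,320,3.6,'c1.png')
crop('top0.png',80,170,300,370,3.6,'c2.png')
crop('side0.png',220,180,450,460,2.1,'c3.png')
E
```

```text
(no output)
```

View pics/c1.png

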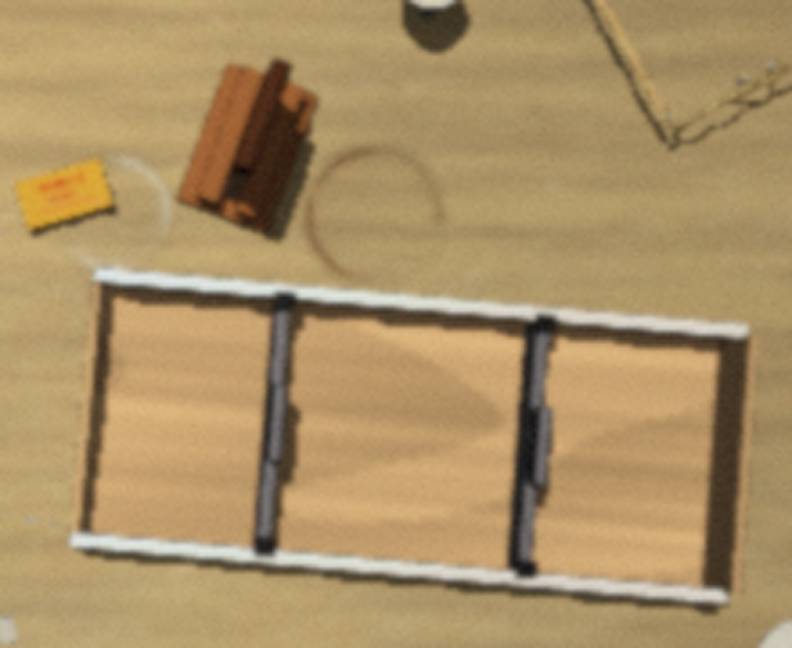

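View pics/c2.png

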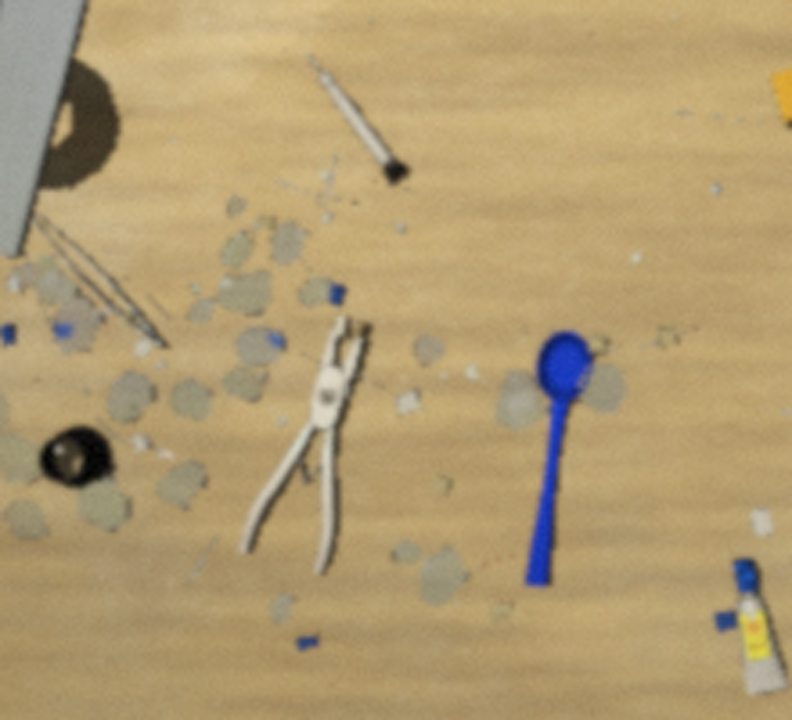

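View pics/c3.png

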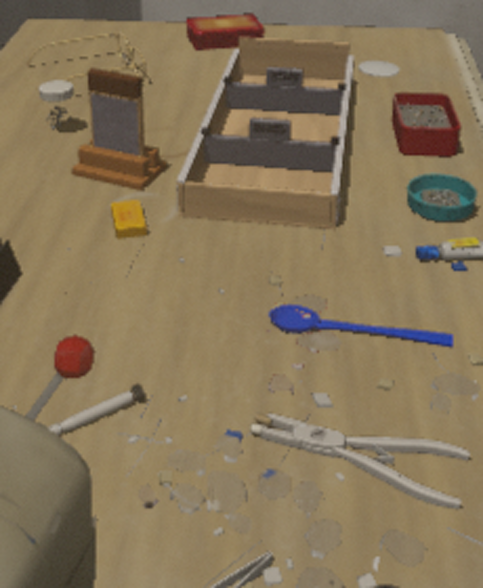

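```bash
cat >> h.py <<'E'
def c1(u,v,z): return px2w("top",290+u/3.6,140+v/3.6,z)
def c2(u,v,z): return px2w("top",80+u/3.6,170+v/3.6,z)
E
python3 - <<'E'
from h import *
np.set_printoptions(precision=4,suppress=True)
C=[c1(95,270,.04),c1(72,541,.04),c1(748,330,.04),c1(726,598,.04)]
for c in C: print(c)
# outer model: x +-.081, y +-.194
M=np.array([[.081,.194],[-.081,.194],[.081,-.194],[-.081,-.194]])
P=np.array(C)[:,:2]; cen=P.mean(0); H=M.T@(P-cen); U,S,V=np.linalg.svd(H); Rt=(V.T@U.T)
yaw=np.arctan2(Rt[1,0],Rt[0,0]); print('tote',cen,'yaw',yaw, 'res',P-cen-M@Rt.T)
T=lambda p:Rt.T@(np.array(p)[:2]-cen)
for n,a in dict(ltab=(278,425,.065),rtab=(541,447,.065)).items(): w=c1(*a);print(n,w,T(w))
for n,a in dict(ljoin=(327,397,.01),ltip=(355,322,.01),lh=(283,561,.01),h1=(245,550,.01),h2=(320,572,.01)).items(): print(n,c2(*a))
b=c2(566,332,.006);e=c2(538,584,.006);print('scoop',b,e,np.linalg.norm(b-e),'grip',(b+e)/2+(e-b)/np.linalg.norm(e-b)*.01)
b=c2(310,56,.006);e=c2(402,179,.007);print('driver',b,e,np.linalg.norm(b-e)); 
g=c1(280,65,.12);g2=c1(243,168,.12);print('board',g,g2,np.linalg.norm(g-g2),(g+g2)/2, 'dir',np.arctan2(*(g-g2)[[1,0]]))
s=[c1(230,65,.03),c1(180,200,.03),c1(318,97,.03),c1(270,236,.03)];
for q in s: print('stand',q)
print(np.mean(s,0))
E
```

```text
[0.6004 0.0087 0.04  ]
[0.4409 0.0202 0.04  ]
[ 0.5697 -0.3763  0.04  ]
[ 0.4124 -0.3629  0.04  ]
tote [ 0.5059 -0.1776] yaw -0.07707123967186644 res [[-0.0012 -0.0009]
 [ 0.0009 -0.0019]
 [-0.002   0.0009]
 [ 0.0023  0.0019]]
ltab [ 0.5099 -0.0975  0.065 ] [-0.0021  0.0801]
rtab [ 0.4992 -0.2485  0.065 ] [-0.0012 -0.0712]
ljoin [0.4574 0.3225 0.01  ]
ltip [0.5028 0.3068 0.01  ]
lh [0.359  0.3464 0.01  ]
h1 [0.3653 0.3693 0.01  ]
h2 [0.3527 0.324  0.01  ]
scoop [0.4984 0.18   0.006 ] [0.3467 0.1939 0.006 ] 0.15231677274268976 grip [0.4126 0.1879 0.006 ]
driver [0.6644 0.3392 0.006 ] [0.5899 0.2812 0.007 ] 0.09447044568365824
board [ 0.7066 -0.0917  0.12  ] [ 0.6494 -0.0719  0.12  ] 0.060487225150627974 [ 0.678  -0.0818  0.12  ] dir -0.33360568084673997
stand [ 0.7254 -0.0704  0.03  ]
stand [ 0.6439 -0.0414  0.03  ]
stand [ 0.7068 -0.1232  0.03  ]
stand [ 0.623  -0.0952  0.03  ]
[ 0.6747 -0.0825  0.03  ]
```

```bash
cat >> h.py <<'E'
np.set_printoptions(precision=4,suppress=True)
TC=np.array([.5059,-.1776]); TY=-.0771
RT=np.array([[np.cos(TY),-np.sin(TY)],[np.sin(TY),np.cos(TY)]])
def t2w(x,y): return TC+RT@np.array([x,y])
def w2t(p): return RT.T@(np.array(p)[:2]-TC)
TYANG=TY+np.pi/2
def plan(*targets):
    """each target: (x,y,z,jawangle or None). prints shift in cm, roll"""
    s=arm.observe(); p=s['position']; M=R.from_rotvec(s['ee_rot']).as_matrix()
    a0=np.arctan2(M[1,0],M[0,0]); print('t %.2f'%s['clock'],'pos',p,'jawang %.3f'%a0,'w %.3f'%s['width'],'F',s['force'],'j7 %.2f'%s['joints'][6],'tilt',M[:2,1], 'tote',w2t(p))
    for (x,y,z,a) in targets:
        d=M.T@(np.array([x,y,z])-p)*100
        r=0. if a is None else -((a-a0+np.pi/2)%np.pi-np.pi/2)
        print('  shift',d.round(2),'roll %.3f'%r)
E
python3 - <<'E'
from h import *
x,y=t2w(-.001,-.0712); plan((x,y,.15,TYANG),(x,y,.042,TYANG)); x,y=t2w(-.001,.0801); plan((x,y,.15,TYANG))
E
```

```text
t 0.10 pos [ 0.1969 -0.5927  0.226 ] jawang -1.250 w 0.999 F [-0.5553 -0.4181  0.6048] j7 -0.08 tilt [-0.0006  0.0013] tote [-0.2761 -0.4377]
  shift [-23.11   7.63  39.56] roll 0.398
  shift [-23.1   18.43  39.57] roll 0.398
t 0.10 pos [ 0.1969 -0.5927  0.226 ] jawang -1.250 w 0.999 F [-0.5553 -0.4181  0.6048] j7 -0.08 tilt [-0.0006  0.0013] tote [-0.2761 -0.4377]
  shift [-37.06   7.65  45.43] roll 0.398
```

>>> {"fn": "send_rows", "kwargs": {"steps": [[0.5,-23.1,7.6,39.6,0.398],[0.5,-23.1,7.6,39.6,0.398],[0.5,-23.1,7.6,39.6,0.398],[0.5,-23.1,7.6,39.6,0.398],[0.5,-23.1,7.6,39.6,0.398],[0.5,-23.1,7.6,39.6,0.398],[0.5,-23.1,7.6,39.6,0.398],[0.5,-23.1,7.6,39.6,0.398],[0.5,-23.1,7.6,39.6,0.398],[0.5,-23.1,7.6,39.6,0.398],[0.5,-23.1,7.6,39.6,0.398],[0.5,-23.1,7.6,39.6,0.398]], "squeeze": 15}}

```text
clock: 1.6
position: [0.4994, -0.2502, 0.1509]
ee_rot: [-1.171, 1.267, -1.268]
force: [0.7, -0.3, 0.1]
width: 0.501
```

```bash
python3 - <<'E'
from h import *
snap('side','s1.png')
x,y=t2w(-.001,-.0712); plan((x,y,.15,TYANG),(x,y,.042,TYANG))
E
```

```text
t 1.65 pos [ 0.4996 -0.2499  0.1509] jawang -1.650 w 0.499 F [-0.0627 -0.6672  0.1672] j7 -1.30 tilt [ 0.0002 -0.0003] tote [-0.0007 -0.0726]
  shift [-0.14  0.09 -0.03] roll -0.002
  shift [-0.14 10.89 -0.03] roll -0.002
```

View pics/s1.png

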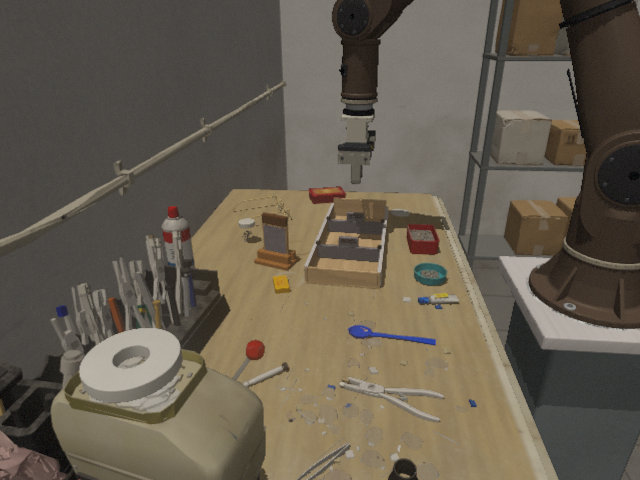

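>>> {"fn": "send_rows", "kwargs": {"steps": [[0.5,-0.14,5,0,0],[0.5,-0.14,8,0,0],[0.5,-0.14,10.8,0,0],[0.5,-0.14,10.8,0,0],[0,-0.14,10.8,0,0],[0,-0.14,10.8,0,0],[0,-0.14,10.8,0,0],[0,-0.14,10.8,0,0],[0,-0.14,10.8,0,0],[0,-0.14,10.8,0,0]], "squeeze": 20}}

```text
clock: 2.9
position: [0.5004, -0.2479, 0.0431]
ee_rot: [-1.171, 1.265, -1.267]
force: [-1.2, 0.2, 6.5]
width: 0.086
```

```bash
python3 - <<'E'
from h import *
x,y=t2w(-.001,-.128); plan((x,y,.042,None))
E
```

```text
t 2.90 pos [ 0.5004 -0.2479  0.0431] jawang -1.648 w 0.086 F [-1.1577  0.1674  6.4909] j7 -1.31 tilt [ 0.0005 -0.0004] tote [-0.0001 -0.0705]
  shift [ 5.75  0.12 -0.09] roll 0.000
```

>>> {"fn": "send_rows", "kwargs": {"steps": [[0,1.5,0,0,0],[0,3,0,0,0],[0,4.5,0,0,0],[0,5.7,0,0,0],[0,5.7,0,0,0],[0,5.7,0,0,0]]}}

```text
clock: 3.65
position: [0.496, -0.3054, 0.0432]
ee_rot: [-1.172, 1.265, -1.268]
force: [-0.8, -1.8, 5.3]
width: 0.086
```

```bash
python3 - <<'E'
from h import *
x,y=t2w(-.001,-.128); plan((x,y,.042,None))
E
```

```text
t 3.65 pos [ 0.496  -0.3054  0.0432] jawang -1.649 w 0.086 F [-0.777  -1.8467  5.328 ] j7 -1.22 tilt [ 0.0009 -0.0013] tote [ 0.     -0.1282]
  shift [-0.02  0.12 -0.1 ] roll 0.000
```

>>> {"fn": "send_rows", "kwargs": {"steps": [[0.5,0,0,0,0],[0.5,0,0,0,0],[0.5,0,0,0,0],[0.5,0,-6,0,0],[0.5,0,-6,0,0],[0.5,-20.8,-6,0.1,0],[0.5,-20.8,-6,0.1,0],[0.5,-20.8,-6,0.1,0],[0.5,-20.8,-6,0.1,0],[0.5,-20.8,-6,0.1,0],[0.5,-20.8,-3,0.1,0],[0.5,-20.8,-0.1,0.1,0],[0.5,-20.8,-0.1,0.1,0],[0,-20.8,-0.1,0.1,0],[0,-20.8,-0.1,0.1,0],[0,-20.8,-0.1,0.1,0],[0,-20.8,-0.1,0.1,0],[0,-20.8,-0.1,0.1,0],[0,-20.8,-0.1,0.1,0]]}}

```text
clock: 6.02
position: [0.5131, -0.0971, 0.0441]
ee_rot: [-1.171, 1.265, -1.266]
force: [-1.6, -0.0, 5.2]
width: 0.088
```

```bash
python3 - <<'E'
from h import *
x,y=t2w(-.001,-.001); plan((x,y,.042,None))
E
```

```text
t 6.03 pos [ 0.5131 -0.0971  0.0441] jawang -1.648 w 0.088 F [-1.6387 -0.0378  5.2384] j7 -1.61 tilt [0.0007 0.    ] tote [0.001  0.0808]
  shift [ 8.18  0.21 -0.2 ] roll 0.000
```

>>> {"fn": "send_rows", "kwargs": {"steps": [[0,1.5,0,0,0],[0,3,0,0,0],[0,4.5,0,0,0],[0,6,0,0,0],[0,7.5,0,0,0],[0,8.2,0,0,0],[0,8.2,0,0,0],[0,8.2,0,0,0]]}}

```text
clock: 7.02
position: [0.5069, -0.18, 0.0441]
ee_rot: [-1.171, 1.265, -1.268]
force: [-0.4, -2.6, 5.3]
width: 0.082
```

>>> {"fn": "send_rows", "kwargs": {"steps": [[0.5,0,0,0,0],[0.5,0,0,0,0],[0.5,0,0,0,0],[0.5,0,-6,0,0],[0.5,0,-12,0,0],[0.5,0,-16,0,0],[0.5,0,-16,0,0]]}}

```text
clock: 7.9
position: [0.5084, -0.1794, 0.207]
ee_rot: [-1.168, 1.261, -1.27]
force: [0.3, 0.1, -0.5]
width: 0.502
```

```bash
python3 - <<'E'
from h import *
plan((.678,-.0818,.22,-.334+np.pi/2),(.678,-.0818,.089,-.334+np.pi/2))
snap('side','s2.png'); snap('top','t2.png')
crop('side','','','','','') if 0 else crop('s2.png',220,180,450,300,3.4,'s2c.png')
E
```

```text
t 7.90 pos [ 0.5084 -0.1794  0.207 ] jawang -1.648 w 0.502 F [ 0.3471  0.0866 -0.4766] j7 -1.43 tilt [ 0.0061 -0.0016] tote [ 0.0026 -0.0016]
  shift [-11.04  -1.21  16.16] roll 0.257
  shift [-11.05  11.89  16.08] roll 0.257
```

View pics/s2c.png

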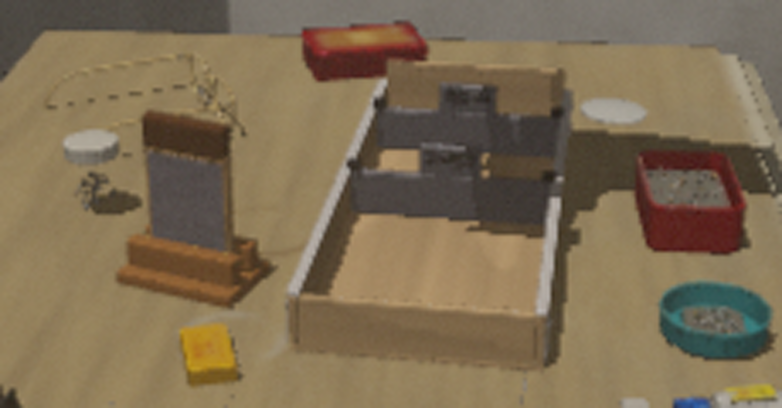

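View pics/t2.png

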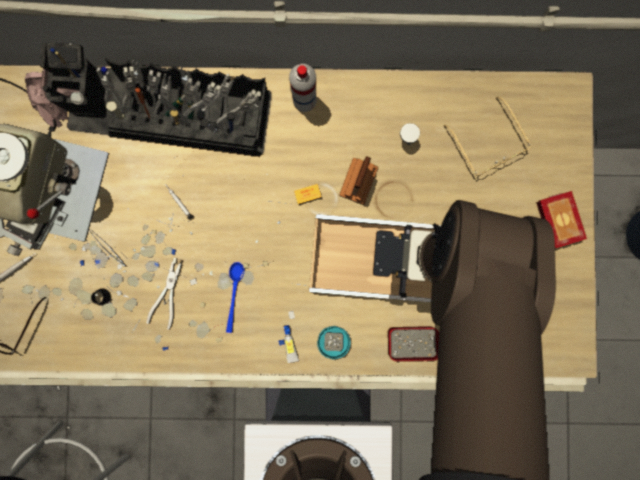

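>>> {"fn": "send_rows", "kwargs": {"steps": [[0.4,-11.0,-1.2,16.2,0.257],[0.4,-11.0,-1.2,16.2,0.257],[0.4,-11.0,-1.2,16.2,0.257],[0.4,-11.0,-1.2,16.2,0.257],[0.4,-11.0,-1.2,16.2,0.257],[0.4,-11.0,-1.2,16.2,0.257],[0.4,-11.0,-1.2,16.2,0.257]]}}

```text
clock: 8.88
position: [0.6755, -0.0832, 0.2158]
ee_rot: [-1.032, 1.452, -1.453]
force: [-0.1, -0.1, 0.4]
width: 0.399
```

```bash
python3 - <<'E'
from h import *
plan((.678,-.0818,.089,-.334+np.pi/2))
E
```

```text
t 8.88 pos [ 0.6755 -0.0832  0.2158] jawang -1.907 w 0.399 F [-0.1493 -0.1097  0.4116] j7 -1.88 tilt [-0.0005 -0.0005] tote [0.1618 0.1072]
  shift [-0.22 12.68  0.19] roll -0.002
```

>>> {"fn": "send_rows", "kwargs": {"steps": [[0.4,-0.2,5,0.2,0],[0.4,-0.2,9,0.2,0],[0.4,-0.2,11.5,0.2,0],[0.4,-0.2,12.6,0.2,0],[0.4,-0.2,12.6,0.2,0],[0,-0.2,12.6,0.2,0],[0,-0.2,12.6,0.2,0],[0,-0.2,12.6,0.2,0],[0,-0.2,12.6,0.2,0],[0,-0.2,12.6,0.2,0]], "squeeze": 20}}

```text
clock: 10.12
position: [0.6794, -0.0808, 0.0905]
ee_rot: [-1.031, 1.45, -1.452]
force: [-1.1, -0.7, 6.3]
width: 0.129
```

```bash
python3 - <<'E'
from h import *
plan()
snap('side','s3.png'); crop('s3.png',220,150,450,300,3.4,'s3c.png')
E
```

```text
t 10.12 pos [ 0.6794 -0.0808  0.0905] jawang -1.905 w 0.129 F [-1.1262 -0.6782  6.319 ] j7 -1.89 tilt [ 0.0011 -0.0003] tote [0.1656 0.1099]
```

View pics/s3c.png

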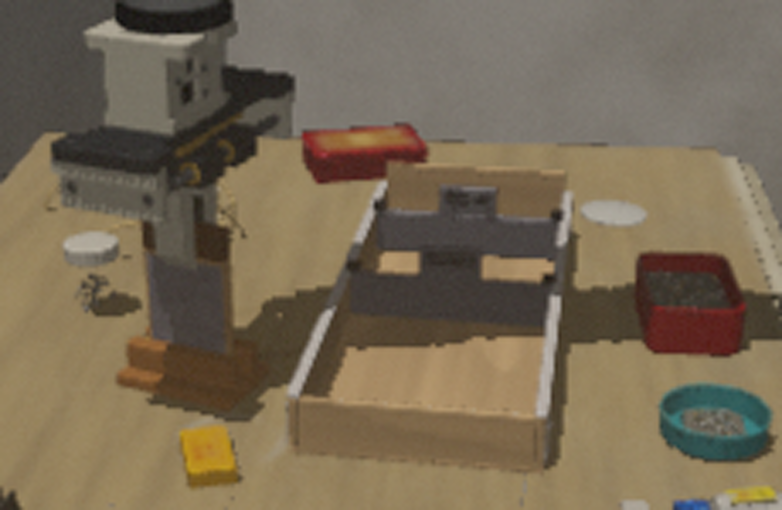

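>>> {"fn": "send_rows", "kwargs": {"steps": [[0,0,-3,0,0],[0,0,-6,0,0],[0,0,-10,0,0],[0,0,-12,0,0],[0,0,-12,0,0]], "squeeze": 25}}

```text
clock: 10.8
position: [0.6799, -0.0805, 0.2112]
ee_rot: [-1.03, 1.449, -1.452]
force: [-1.0, -0.9, -1.3]
width: 0.126
```

```bash
python3 - <<'E'
from h import *
x,y=t2w(0,-.160); plan((x,y,.21,TYANG))
E
```

```text
t 10.80 pos [ 0.6799 -0.0805  0.2112] jawang -1.905 w 0.126 F [-0.979  -0.9006 -1.3367] j7 -1.88 tilt [ 0.0029 -0.0001] tote [0.166  0.1102]
  shift [30.35  0.06 -9.18] roll -0.257
```

>>> {"fn": "send_rows", "kwargs": {"steps": [[0,5,0,-1.5,-0.04],[0,10,0,-3,-0.09],[0,15,0,-4.5,-0.13],[0,20,0,-6,-0.17],[0,25,0,-7.6,-0.21],[0,30.3,0,-9.2,-0.257],[0,30.3,0,-9.2,-0.257],[0,30.3,0,-9.2,-0.257],[0,30.3,0,-9.2,-0.257]]}}

```text
clock: 11.92
position: [0.4935, -0.3349, 0.209]
ee_rot: [-1.172, 1.265, -1.263]
force: [0.5, 0.5, -1.5]
width: 0.131
```

```bash
python3 - <<'E'
from h import *
x,y=t2w(0,-.160); plan((x,y,.087,TYANG))
snap('side','s4.png'); crop('s4.png',260,100,460,300,3,'s4c.png')
E
```

```text
t 11.93 pos [ 0.4935 -0.3349  0.209 ] jawang -1.646 w 0.131 F [ 0.5233  0.5047 -1.5109] j7 -1.16 tilt [-0.0004  0.0011] tote [-0.0002 -0.1578]
  shift [ 0.23 12.2   0.03] roll 0.002
```

View pics/s4c.png

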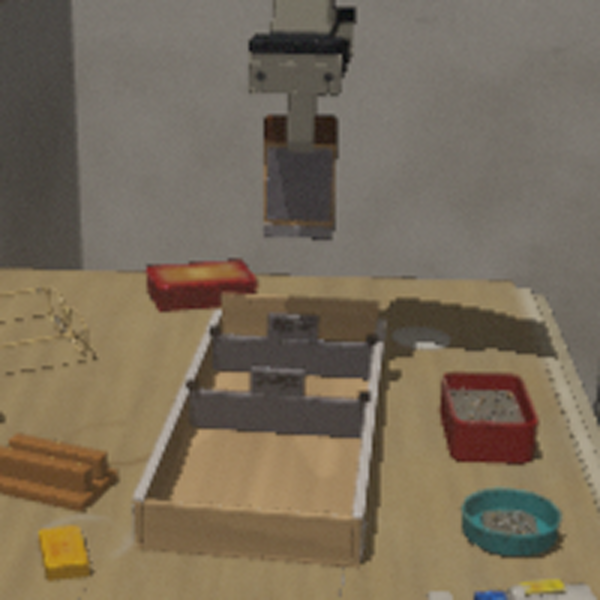

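Board held square over the right bay. Lowering.

>>> {"fn": "send_rows", "kwargs": {"steps": [[0,0.2,3,0,0],[0,0.2,6,0,0],[0,0.2,8.5,0,0],[0,0.2,10.5,0,0],[0,0.2,11.5,0,0],[0,0.2,12.0,0,0],[0,0.2,12.2,0,0],[0,0.2,12.2,0,0]]}}

```text
clock: 12.98
position: [0.4929, -0.3388, 0.0883]
ee_rot: [-1.171, 1.265, -1.267]
force: [-0.6, -0.6, -0.7]
width: 0.126
```

```bash
python3 - <<'E'
from h import *
plan()
snap('side','s5.png'); crop('s5.png',280,100,440,260,3.7,'s5c.png')
E
```

```text
t 12.97 pos [ 0.4929 -0.3388  0.0883] jawang -1.648 w 0.126 F [-0.5515 -0.6001 -0.7338] j7 -1.17 tilt [ 0.0008 -0.0005] tote [-0.0005 -0.1617]
```

View pics/s5c.png

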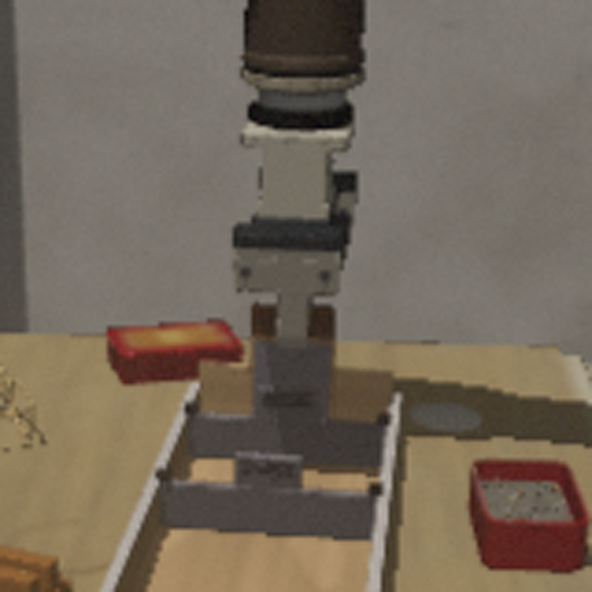

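>>> {"fn": "send_rows", "kwargs": {"steps": [[0,0,0.2,0,0],[0,0,0.2,0,0],[0.5,0,0.2,0,0],[0.5,0,0.2,0,0],[0.5,0,0.2,0,0],[0.5,0,0.2,0,0]]}}

```text
clock: 13.78
position: [0.4925, -0.3386, 0.0856]
ee_rot: [-1.172, 1.266, -1.266]
force: [-0.4, 0.2, -0.1]
width: 0.485
```

```bash
python3 - <<'E'
from h import *
plan()
snap('side','s6.png'); crop('s6.png',280,100,440,260,3.7,'s6c.png')
E
```

```text
t 13.78 pos [ 0.4925 -0.3386  0.0856] jawang -1.648 w 0.485 F [-0.4197  0.1607 -0.0599] j7 -1.17 tilt [-0.0002  0.    ] tote [-0.001  -0.1615]
```

View pics/s6c.png

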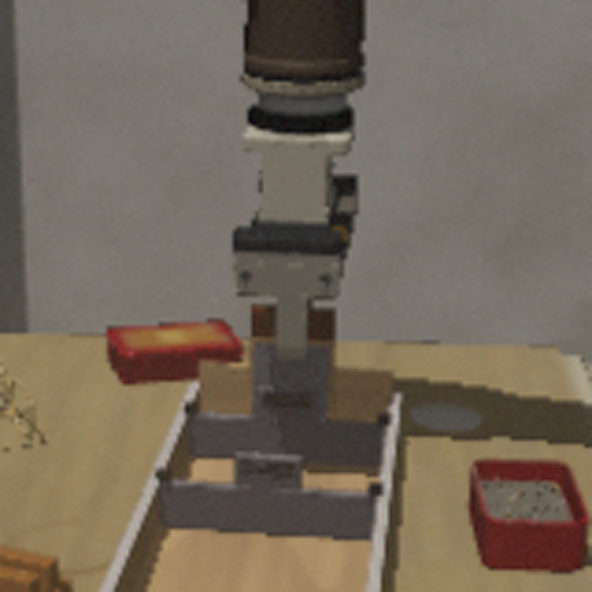

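Board released, standing upright. Now pushing its top outward.

>>> {"fn": "send_rows", "kwargs": {"steps": [[0.5,0.8,0,0,0],[0.5,1.6,0,0,0],[0.5,2.0,0,0,0],[0.5,2.4,0,0,0],[0.5,2.8,0,0,0],[0.5,3.2,0,0,0],[0.5,3.6,0,0,0],[0.5,4.0,0,0,0],[0.5,4.0,0,0,0],[0.5,4.0,0,0,0]]}}

```text
clock: 15.08
position: [0.4895, -0.3783, 0.0857]
ee_rot: [-1.172, 1.266, -1.266]
force: [-0.1, 0.2, 0.5]
width: 0.503
```

```bash
python3 - <<'E'
from h import *
plan()
snap('side','s7.png'); crop('s7.png',280,100,440,260,3.7,'s7c.png')
E
```

```text
t 15.07 pos [ 0.4895 -0.3783  0.0857] jawang -1.648 w 0.503 F [-0.1099  0.1635  0.4917] j7 -1.10 tilt [0.     0.0001] tote [-0.0009 -0.2014]
```

View pics/s7c.png

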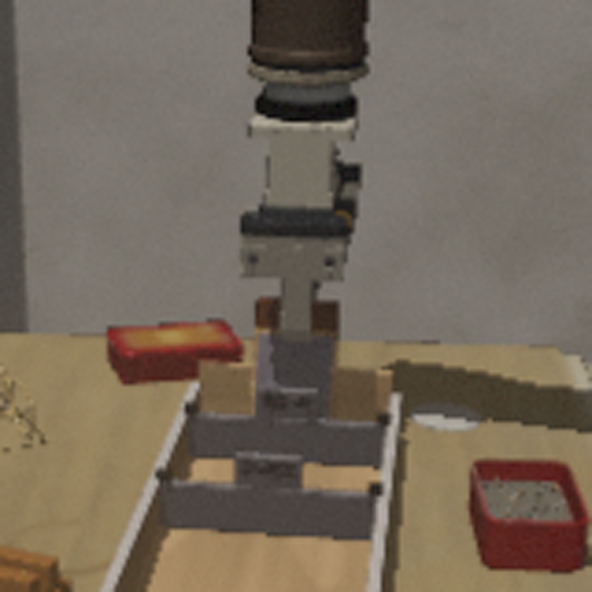

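>>> {"fn": "send_rows", "kwargs": {"steps": [[0.5,0,-4,0,0],[0.5,0,-8,0,0],[0.5,0,-12,0,0],[0.5,0,-12,0,0]]}}

```text
clock: 15.62
position: [0.4912, -0.3794, 0.2093]
ee_rot: [-1.17, 1.26, -1.271]
force: [-0.7, -0.4, -0.8]
width: 0.497
```

```bash
python3 - <<'E'
from h import *
plan((.4126,.1879,.12,-.0914+np.pi/2))
E
```

```text
t 15.62 pos [ 0.4912 -0.3794  0.2093] jawang -1.648 w 0.497 F [-0.6548 -0.3695 -0.7948] j7 -1.09 tilt [ 0.0054 -0.0035] tote [ 0.0009 -0.2023]
  shift [-55.98   8.69 -12.26] roll 0.014
```

>>> {"fn": "send_rows", "kwargs": {"steps": [[0.4,-55.9,0,-12.5,0.014],[0.4,-55.9,0,-12.5,0.014],[0.4,-55.9,0,-12.5,0.014],[0.4,-55.9,0,-12.5,0.014],[0.4,-55.9,0,-12.5,0.014],[0.4,-55.9,0,-12.5,0.014],[0.4,-55.9,0,-12.5,0.014],[0.4,-55.9,0,-12.5,0.014],[0.4,-55.9,0,-12.5,0.014],[0.4,-55.9,0,-12.5,0.014],[0.4,-55.9,5,-12.5,0.014],[0.4,-55.9,9,-12.5,0.014],[0.4,-55.9,9,-12.5,0.014],[0.4,-55.9,9,-12.5,0.014]]}}

```text
clock: 17.38
position: [0.4085, 0.1883, 0.1166]
ee_rot: [-1.164, 1.276, -1.277]
force: [0.5, 0.8, 0.4]
width: 0.402
```

```bash
python3 - <<'E'
from h import *
plan((.4126,.1879,.002,-.0914+np.pi/2))
snap('side','s8.png'); crop('s8.png',230,130,430,380,2.4,'s8c.png')
snap('top','t8.png')
E
```

```text
t 17.38 pos [0.4085 0.1883 0.1166] jawang -1.663 w 0.402 F [0.5423 0.8241 0.3843] j7 -2.38 tilt [0.0004 0.0001] tote [-0.1253  0.3573]
  shift [ 0.01 11.46  0.41] roll -0.000
```

View pics/s8c.png

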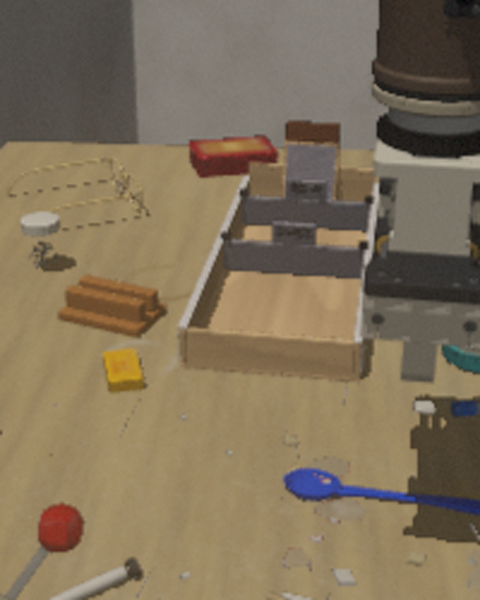

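View pics/t8.png

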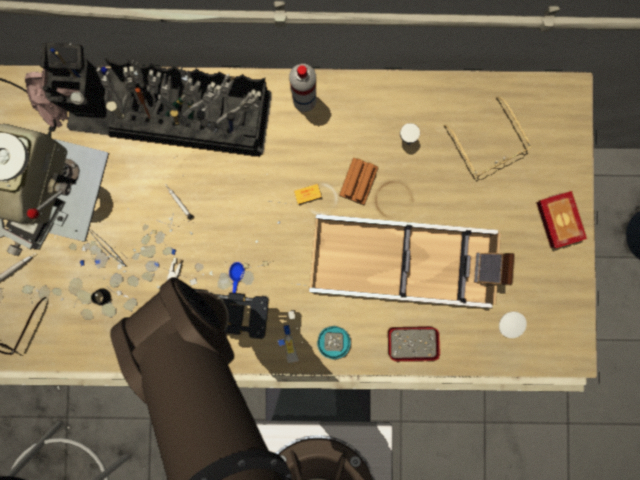

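>>> {"fn": "send_rows", "kwargs": {"steps": [[0.4,0,5,0.4,0],[0.4,0,8.5,0.4,0],[0.4,0,10.5,0.4,0],[0.4,0,11.4,0.4,0],[0.4,0,11.4,0.4,0],[0,0,11.4,0.4,0],[0,0,11.4,0.4,0],[0,0,11.4,0.4,0],[0,0,11.4,0.4,0],[0,0,11.4,0.4,0]], "squeeze": 20}}

```text
clock: 18.73
position: [0.4123, 0.1883, 0.0021]
ee_rot: [-1.164, 1.276, -1.276]
force: [-0.1, -1.0, 6.6]
width: 0.124
```

```bash
python3 - <<'E'
from h import *
plan()
E
```

```text
t 18.73 pos [0.4123 0.1883 0.0021] jawang -1.662 w 0.124 F [-0.0952 -0.9931  6.6186] j7 -2.51 tilt [0.0007 0.0002] tote [-0.1215  0.3576]
```

>>> {"fn": "send_rows", "kwargs": {"steps": [[0,0,-3,0,0],[0,0,-7,0,0],[0,0,-11,0,0],[0,0,-13,0,0],[0,0,-13,0,0]]}}

```text
clock: 19.35
position: [0.4128, 0.1885, 0.133]
ee_rot: [-1.162, 1.275, -1.277]
force: [0.1, -0.2, -0.6]
width: 0.119
```

```bash
python3 - <<'E'
from h import *
x,y=t2w(-.04,.0855); plan((x,y,.132,TY)); snap('side','s9.png')
E
```

```text
t 19.35 pos [0.4128 0.1885 0.133 ] jawang -1.662 w 0.119 F [ 0.0887 -0.1843 -0.5826] j7 -2.37 tilt [0.0028 0.0011] tote [-0.121   0.3578]
  shift [27.11  0.08  8.49] roll 1.556
```

View pics/s9.png

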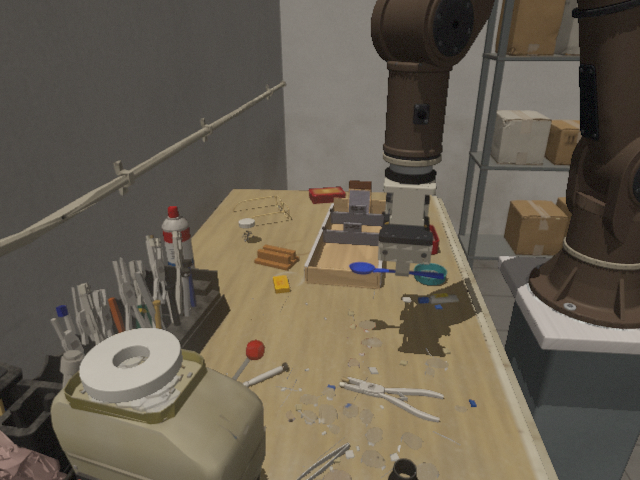

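>>> {"fn": "send_rows", "kwargs": {"steps": [[0,27.1,0,8.5,-1.585],[0,27.1,0,8.5,-1.585],[0,27.1,0,8.5,-1.585],[0,27.1,0,8.5,-1.585],[0,27.1,0,8.5,-1.585],[0,27.1,0,8.5,-1.585],[0,27.1,0,8.5,-1.585],[0,27.1,0,8.5,-1.585],[0,27.1,0,8.5,-1.585],[0,27.1,0,8.5,-1.585],[0,27.1,0,8.5,-1.585],[0,27.1,0,8.5,-1.585]]}}

```text
clock: 20.9
position: [0.4718, -0.0894, 0.1314]
ee_rot: [-1.57, 0.063, -0.062]
force: [-0.1, 0.6, 0.0]
width: 0.12
```

```bash
python3 - <<'E'
from h import *
x,y=t2w(-.04,.0855); plan((x,y,.009,TY)); snap('side','s10.png'); snap('top','t10.png')
E
```

```text
t 20.90 pos [ 0.4718 -0.0894  0.1314] jawang -0.079 w 0.120 F [-0.0537  0.6045  0.0232] j7 -0.30 tilt [-0.0004  0.    ] tote [-0.0408  0.0853]
  shift [ 0.09 12.24  0.02] roll -0.002
```

View pics/s10.png

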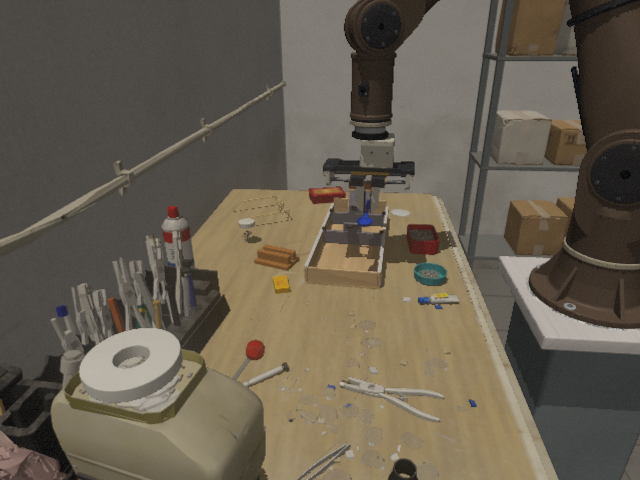

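View pics/t10.png

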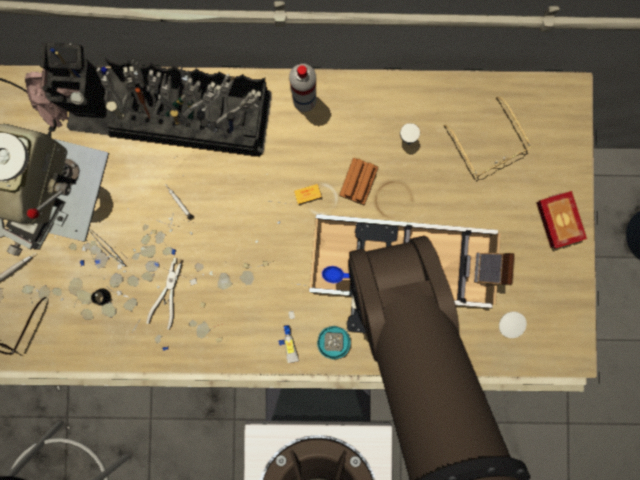

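>>> {"fn": "send_rows", "kwargs": {"steps": [[0,0,5,0,0],[0,0,9,0,0],[0,0,11,0,0],[0,0,12.2,0,0],[0,0,12.2,0,0],[0,0,12.2,0,0]]}}

```text
clock: 21.75
position: [0.4725, -0.0895, 0.0105]
ee_rot: [-1.57, 0.06, -0.062]
force: [0.9, -0.0, 0.0]
width: 0.12
```

```bash
python3 - <<'E'
from h import *
plan(); snap('side','s11.png');crop('s11.png',260,150,430,300,4,'s11c.png')
E
```

```text
t 21.75 pos [ 0.4725 -0.0895  0.0105] jawang -0.077 w 0.120 F [ 0.8579 -0.0058  0.0139] j7 -0.47 tilt [ 0.0012 -0.0003] tote [-0.0401  0.0853]
```

View pics/s11c.png

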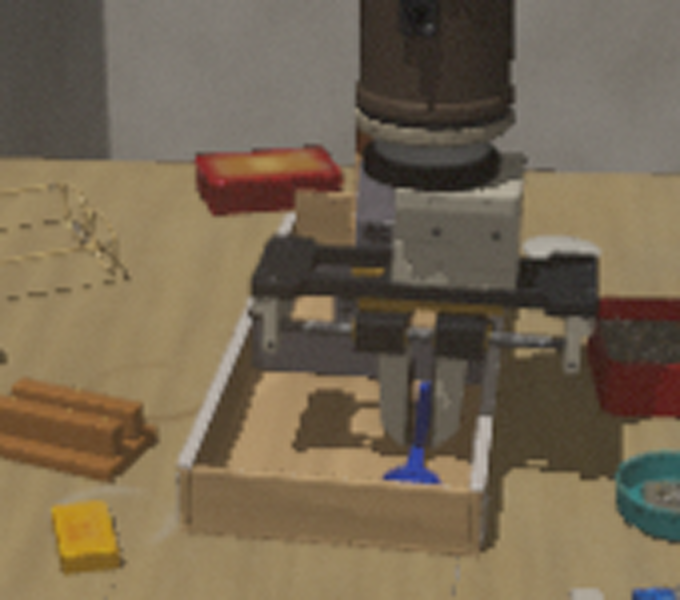

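>>> {"fn": "send_rows", "kwargs": {"steps": [[0,0,0.2,0,0],[0,0,0.2,0,0],[0.25,0,0.2,0,0],[0.25,0,0.2,0,0],[0.25,0,0.2,0,0],[0.25,0,-4,0,0],[0.25,0,-9,0,0],[0.25,0,-13,0,0],[0.25,0,-13,0,0]]}}

```text
clock: 22.92
position: [0.4739, -0.0896, 0.1425]
ee_rot: [-1.571, 0.056, -0.065]
force: [0.6, 0.1, -0.6]
width: 0.25
```

```bash
python3 - <<'E'
from h import *
plan((.4574,.3225,.12,-.265+np.pi/2)); snap('side','s12.png');crop('s12.png',260,150,430,300,4,'s12c.png')
crop('t10.png',130,240,200,340,8,'pl.png')
E
```

```text
t 22.93 pos [ 0.4739 -0.0896  0.1425] jawang -0.077 w 0.250 F [ 0.5629  0.0575 -0.6198] j7 -0.29 tilt [ 0.0055 -0.0013] tote [-0.0387  0.0853]
  shift [-4.84  2.19 40.96] roll -1.383
```

View pics/s12c.png

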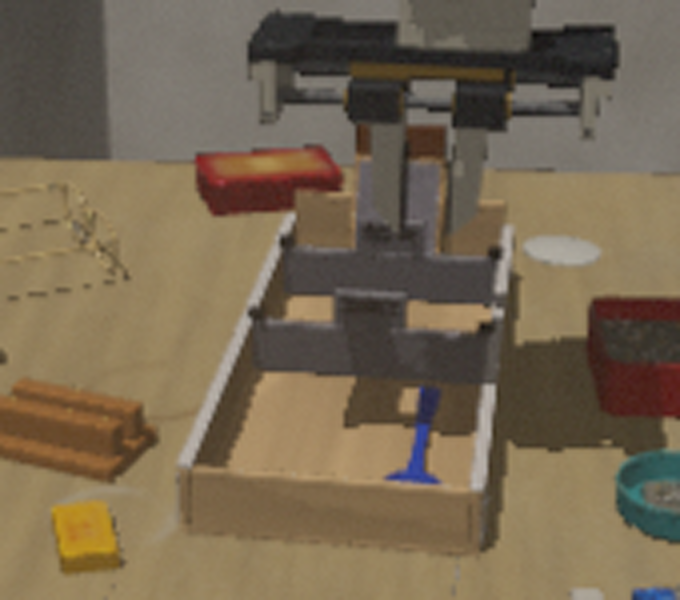

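View pics/pl.png

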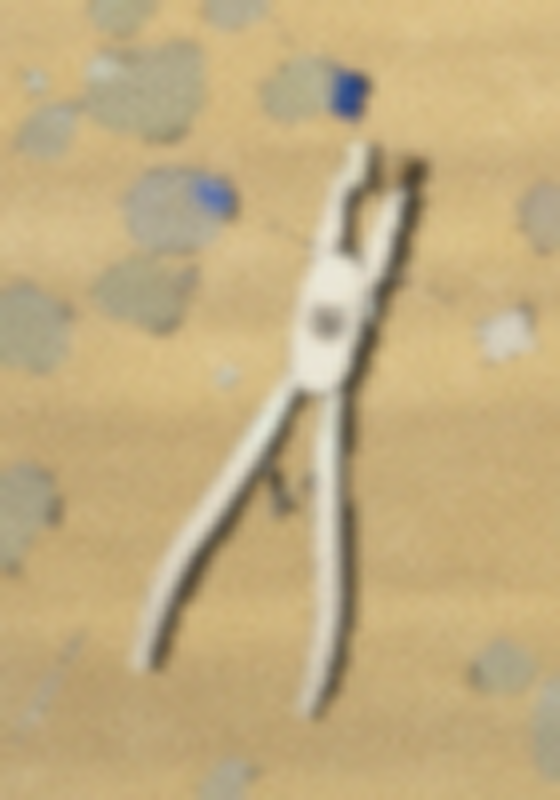

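>>> {"fn": "send_rows", "kwargs": {"steps": [[0.5,-4.8,0,41,-1.383],[0.5,-4.8,0,41,-1.383],[0.5,-4.8,0,41,-1.383],[0.5,-4.8,0,41,-1.383],[0.5,-4.8,0,41,-1.383],[0.5,-4.8,0,41,-1.383],[0.5,-4.8,0,41,-1.383],[0.5,-4.8,0,41,-1.383],[0.5,-4.8,2,41,-1.383],[0.5,-4.8,2,41,-1.383],[0.5,-4.8,2,41,-1.383],[0.5,-4.8,2,41,-1.383]]}}

```text
clock: 24.48
position: [0.4559, 0.3228, 0.12]
ee_rot: [-1.324, -1.012, 1.011]
force: [0.1, -0.3, -0.3]
width: 0.5
```

```bash
python3 - <<'E'
from h import *
plan((*px2w('top',171.2,280.2,.01)[:2],.002,-.265+np.pi/2)); snap('side','s13.png');crop('s13.png',220,180,480,450,2.2,'s13c.png')
snap('top','t13.png')
E
```

```text
t 24.48 pos [0.4559 0.3228 0.12  ] jawang 1.305 w 0.500 F [ 0.0545 -0.308  -0.3023] j7 0.05 tilt [0.0005 0.0001] tote [-0.0884  0.4951]
  shift [-0.06 11.8  -0.19] roll -0.001
```

View pics/s13c.png

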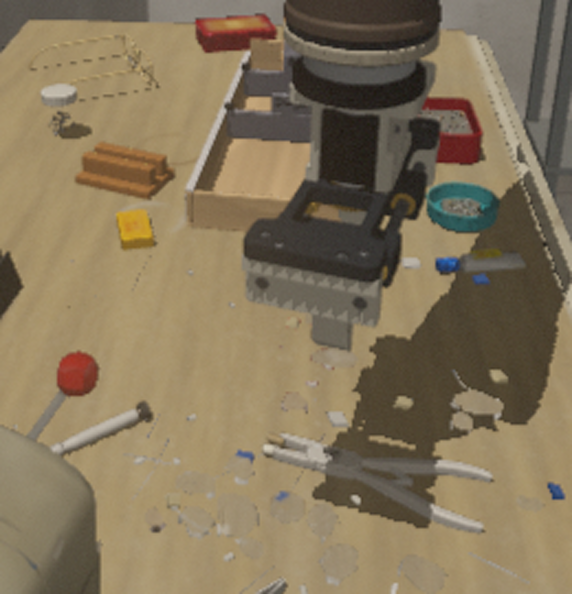

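View pics/t13.png

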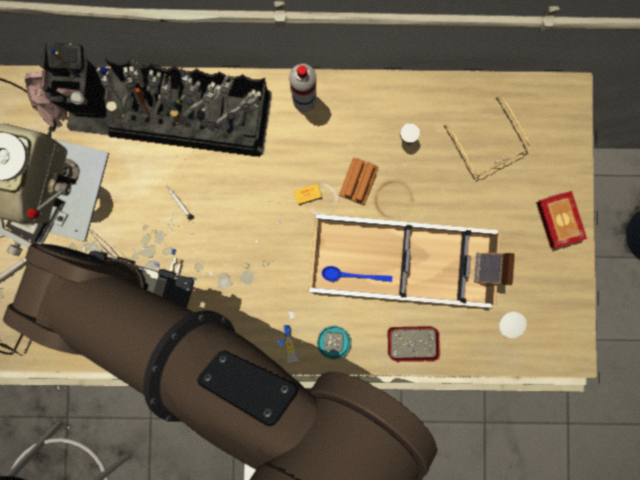

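>>> {"fn": "send_rows", "kwargs": {"steps": [[0.5,-0.06,5,-0.2,0],[0.5,-0.06,9,-0.2,0],[0.5,-0.06,11,-0.2,0],[0.5,-0.06,11.7,-0.2,0],[0.5,-0.06,11.7,-0.2,0],[0,-0.06,11.7,-0.2,0],[0,-0.06,11.7,-0.2,0],[0,-0.06,11.7,-0.2,0],[0,-0.06,11.7,-0.2,0],[0,-0.06,11.7,-0.2,0],[0,-0.06,11.7,-0.2,0]], "squeeze": 30}}

```text
clock: 25.95
position: [0.4577, 0.3222, 0.003]
ee_rot: [-1.323, -1.012, 1.011]
force: [2.2, 1.2, 4.3]
width: 0.192
```

```bash
python3 - <<'E'
from h import *
plan(); snap('side','s14.png');crop('s14.png',300,300,460,450,4,'s14c.png')
E
```

```text
t 25.95 pos [0.4577 0.3222 0.003 ] jawang 1.306 w 0.192 F [2.1835 1.159  4.3121] j7 -0.08 tilt [0.0006 0.0004] tote [-0.0865  0.4946]
```

View pics/s14c.png

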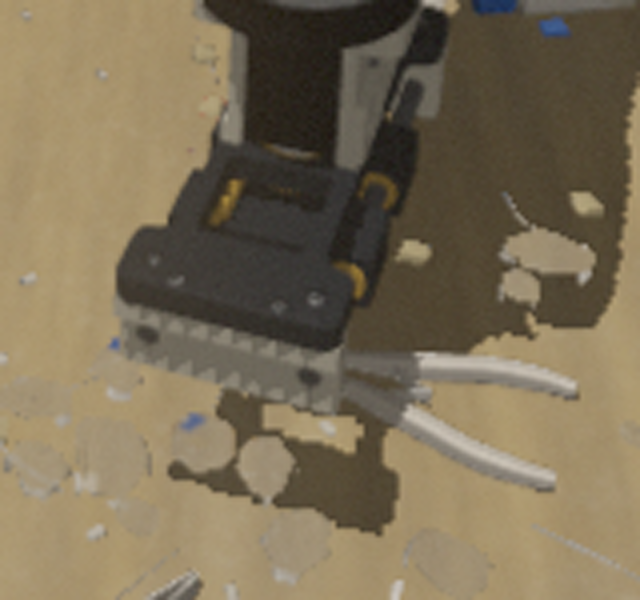

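Gripped at 17.7 mm on the lap joint. Lifting and carrying.

>>> {"fn": "send_rows", "kwargs": {"steps": [[0,0,-2,0,0],[0,0,-5,0,0],[0,0,-9,0,0],[0,0,-13,0,0],[0,0,-13,0,0]]}}

```text
clock: 26.62
position: [0.458, 0.3233, 0.1364]
ee_rot: [-1.323, -1.016, 1.008]
force: [-0.3, 0.1, -1.3]
width: 0.186
```

```bash
python3 - <<'E'
from h import *
x,y=t2w(.035,.0685); plan((x,y,.135,TY)); snap('side','s15.png');crop('s15.png',250,200,490,400,3,'s15c.png')
E
```

```text
t 26.62 pos [0.458  0.3233 0.1364] jawang 1.306 w 0.186 F [-0.3314  0.071  -1.2584] j7 0.07 tilt [0.0037 0.003 ] tote [-0.0863  0.4958]
  shift [-39.72   0.04 -19.88] roll 1.383
```

View pics/s15c.png

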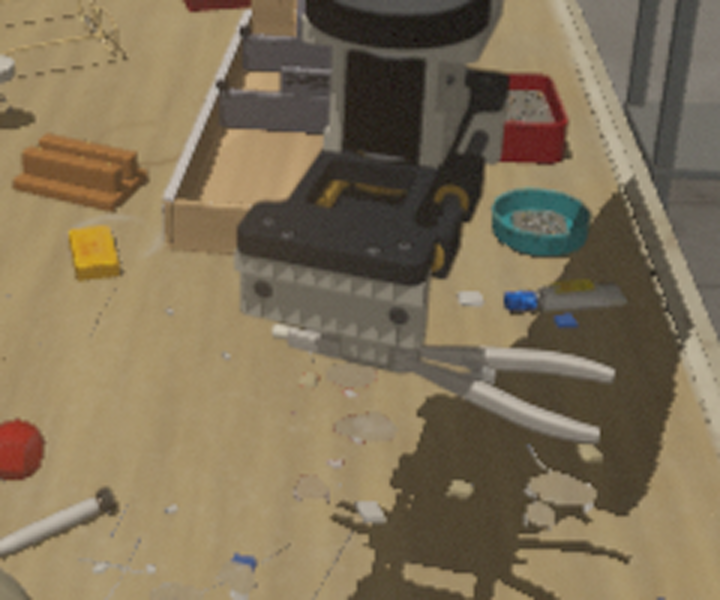

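>>> {"fn": "send_rows", "kwargs": {"steps": [[0,-39.7,0,-19.9,1.383],[0,-39.7,0,-19.9,1.383],[0,-39.7,0,-19.9,1.383],[0,-39.7,0,-19.9,1.383],[0,-39.7,0,-19.9,1.383],[0,-39.7,0,-19.9,1.383],[0,-39.7,0,-19.9,1.383],[0,-39.7,0,-19.9,1.383],[0,-39.7,0,-19.9,1.383],[0,-39.7,0,-19.9,1.383],[0,-39.7,0,-19.9,1.383]]}}

```text
clock: 28.05
position: [0.5453, -0.112, 0.1326]
ee_rot: [-1.57, 0.059, -0.058]
force: [-0.0, 0.5, -1.2]
width: 0.194
```

```bash
python3 - <<'E'
from h import *
x,y=t2w(.035,.0685); plan((x,y,.009,TY)); snap('top','t16.png');crop('t16.png',290,190,510,320,3.6,'t16c.png');snap('side','s16.png');crop('s16.png',250,120,450,320,3,'s16c.png')
E
```

```text
t 28.05 pos [ 0.5453 -0.112   0.1326] jawang -0.074 w 0.194 F [-0.0042  0.5121 -1.2263] j7 -0.30 tilt [-0.0005  0.0004] tote [0.0342 0.0684]
  shift [ 0.09 12.36  0.  ] roll 0.003
```

View pics/t16c.png

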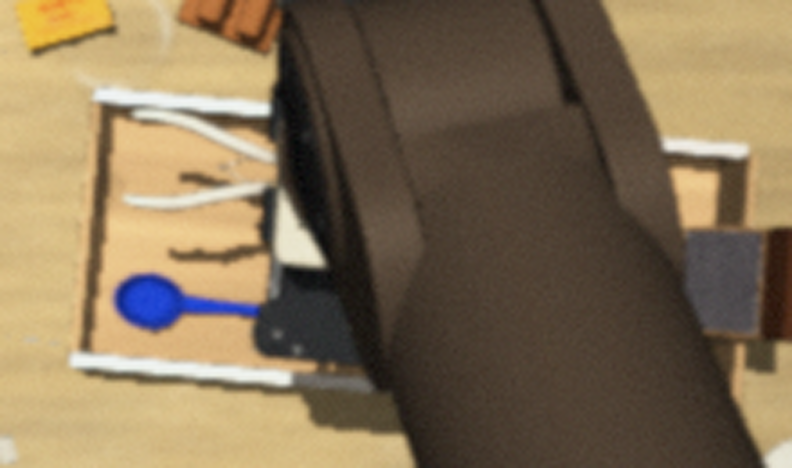

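View pics/s16c.png

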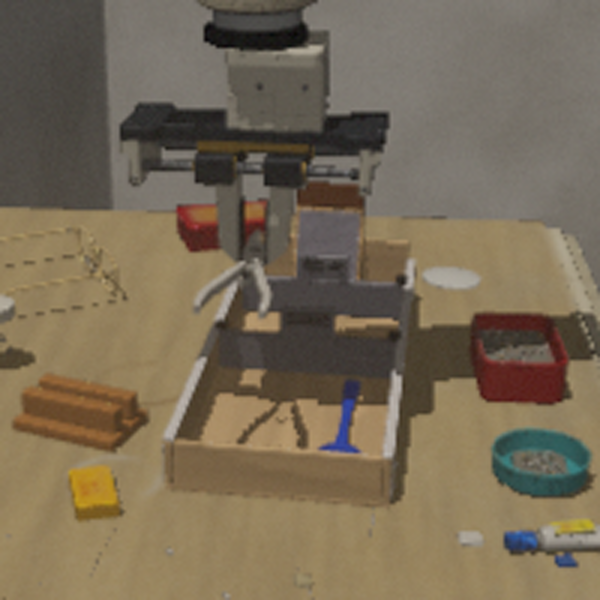

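```bash
python3 - <<'E'
from h import *
for u,v in((132,113),(125,200)):
    print(w2t(px2w('top',290+u/3.6,190+v/3.6,.137)))
for u,v in((118,295),(150,275),(150,328)):
    print(w2t(px2w('top',290+u/3.6,190+v/3.6,.012)))
E
```

```text
[0.0596 0.1711]
[0.0127 0.1707]
[-0.0394  0.1685]
[-0.0257  0.1504]
[-0.0574  0.1476]
```

>>> {"fn": "send_rows", "kwargs": {"steps": [[0,0,5,0,0],[0,0,9,0,0],[0,0,11,0,0],[0,0,12,0,0],[0,0,12.3,0,0],[0,0,12.3,0,0]]}}

```text
clock: 28.9
position: [0.5461, -0.1133, 0.0104]
ee_rot: [-1.57, 0.06, -0.061]
force: [-0.3, -0.9, -1.3]
width: 0.192
```

```bash
python3 - <<'E'
from h import *
plan();snap('side','s17.png');crop('s17.png',250,120,450,320,3,'s17c.png')
E
```

```text
t 28.90 pos [ 0.5461 -0.1133  0.0104] jawang -0.077 w 0.192 F [-0.2847 -0.8979 -1.338 ] j7 -0.42 tilt [ 0.0011 -0.0002] tote [0.0351 0.0672]
```

View pics/s17c.png

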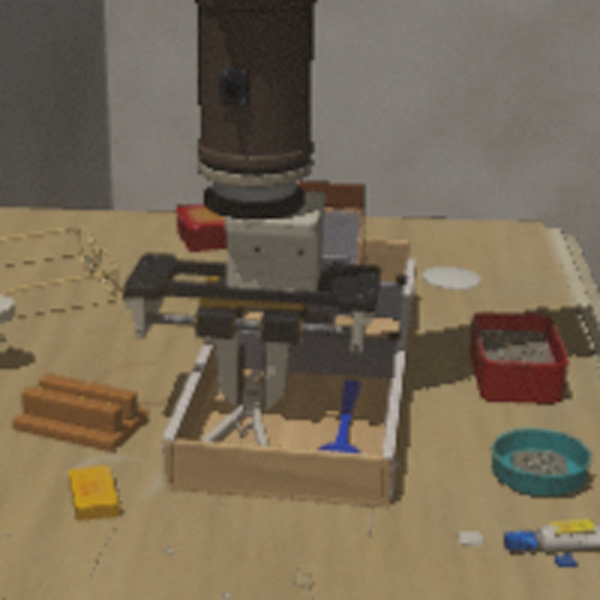

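>>> {"fn": "send_rows", "kwargs": {"steps": [[0,0,0.15,0,0],[0,0,0.15,0,0],[0.32,0,0.15,0,0],[0.32,0,0.15,0,0],[0.32,0,0.15,0,0],[0.32,0,-4,0,0],[0.32,0,-9,0,0],[0.32,0,-13,0,0],[0.32,0,-13,0,0]]}}

```text
clock: 30.08
position: [0.5475, -0.1133, 0.1428]
ee_rot: [-1.571, 0.056, -0.065]
force: [0.2, 0.3, -1.4]
width: 0.319
```

```bash
python3 - <<'E'
from h import *
plan();snap('top','t18.png');crop('t18.png',140,160,220,240,8,'dr.png');snap('side','s18.png');crop('s18.png',220,120,450,420,2,'s18c.png')
E
```

```text
t 30.07 pos [ 0.5475 -0.1133  0.1428] jawang -0.077 w 0.319 F [ 0.1506  0.2805 -1.4287] j7 -0.29 tilt [ 0.0055 -0.001 ] tote [0.0366 0.0673]
```

View pics/dr.png

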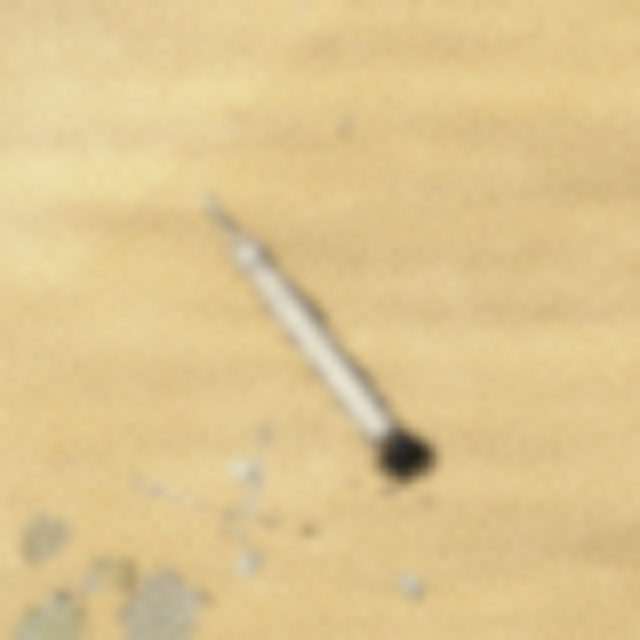

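View pics/s18c.png

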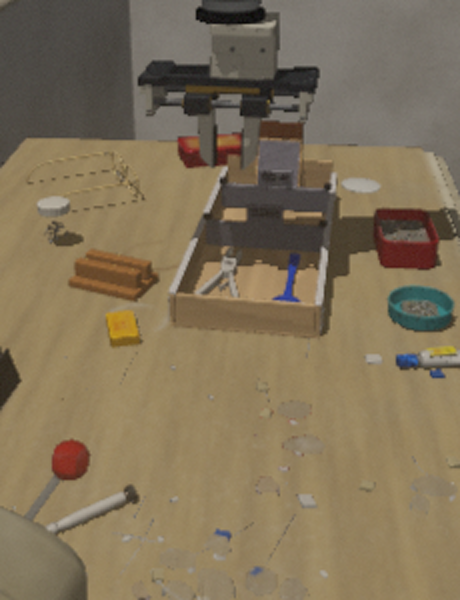

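```bash
python3 - <<'E'
from h import *
p=px2w('top',180,203.1,.008); print(p)
a=.65+np.pi/2
j=np.array([np.cos(a),np.sin(a),0]);k=np.array([-np.sin(a),np.cos(a),0])
t=cv2.imread('pics/t18.png');s=cv2.imread('pics/s18.png')
for z,c in((.068,(0,0,255)),(.12,(0,255,255))):
    C=[np.r_[p[:2],z]+sj*.095*j+sk*.0375*k for sj,sk in((1,1),(1,-1),(-1,-1),(-1,1))]
    print(np.array(C))
    for n,im in(('top',t),('side',s)):
        q=np.array([w2px(n,x) for x in C]).round().astype(int); cv2.polylines(im,[q],True,c,1)
cv2.imwrite('pics/ov1.png',cv2.resize(t[50:300,0:320],None,fx=2.4,fy=2.4)); cv2.imwrite('pics/ov2.png',cv2.resize(s[180:480,60:400],None,fx=2,fy=2))
plan((p[0],p[1],.15,a))
E
```

```text
[0.6259 0.3073 0.008 ]
[[0.5386 0.3602 0.068 ]
 [0.5983 0.4056 0.068 ]
 [0.7133 0.2544 0.068 ]
 [0.6536 0.209  0.068 ]]
[[0.5386 0.3602 0.12  ]
 [0.5983 0.4056 0.12  ]
 [0.7133 0.2544 0.12  ]
 [0.6536 0.209  0.12  ]]
t 30.18 pos [ 0.5453 -0.1136  0.1396] jawang -0.077 w 0.318 F [-0.6794 -0.2053 -0.7079] j7 -0.29 tilt [ 0.0001 -0.0005] tote [0.0344 0.0669]
  shift [ 4.79 -1.06 42.58] roll 0.843
```

View pics/ov1.png

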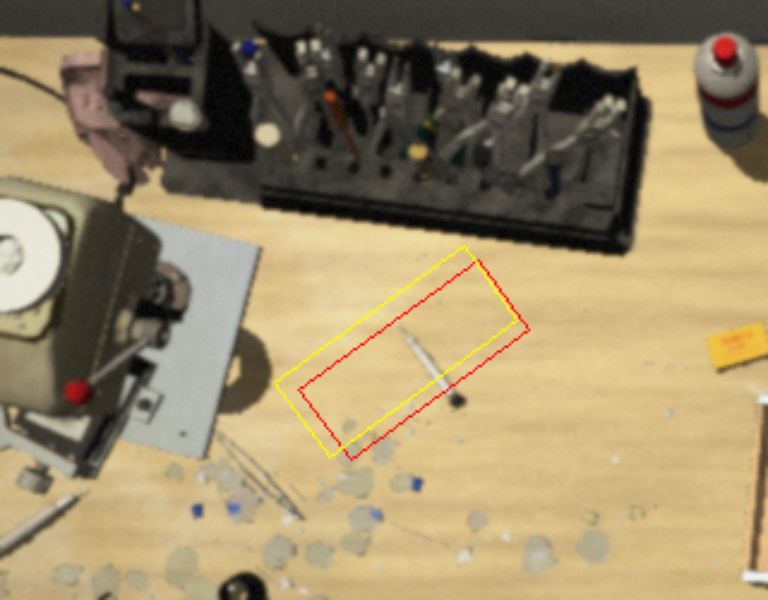

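View pics/ov2.png

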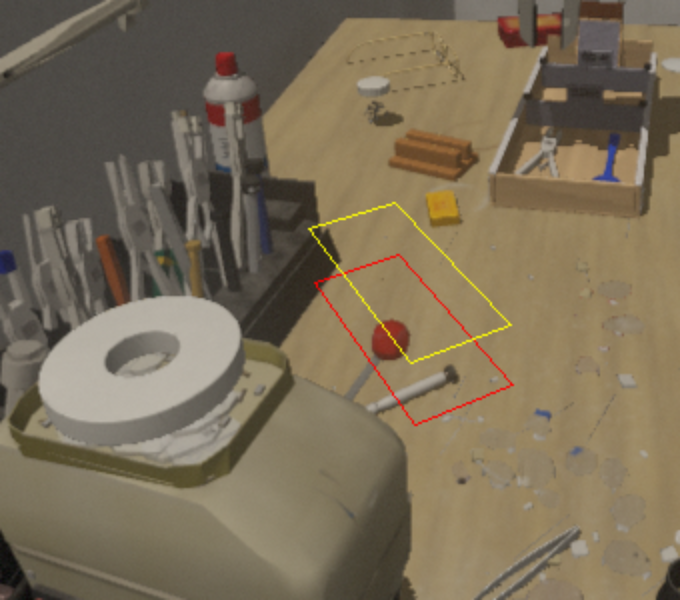

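>>> {"fn": "send_rows", "kwargs": {"steps": [[0.4,4.8,-1,42.6,0.843],[0.4,4.8,-1,42.6,0.843],[0.4,4.8,-1,42.6,0.843],[0.4,4.8,-1,42.6,0.843],[0.4,4.8,-1,42.6,0.843],[0.4,4.8,-1,42.6,0.843],[0.4,4.8,-1,42.6,0.843],[0.4,4.8,-1,42.6,0.843],[0.4,4.8,-1,42.6,0.843],[0.4,4.8,-1,42.6,0.843],[0.4,4.8,-1,42.6,0.843]]}}

```text
clock: 31.55
position: [0.6266, 0.306, 0.1496]
ee_rot: [-1.449, 0.719, -0.72]
force: [0.2, 0.3, -0.2]
width: 0.398
```

```bash
python3 - <<'E'
from h import *
plan((.6259,.3073,.002,.65+np.pi/2));snap('side','s19.png');crop('s19.png',180,120,450,420,2,'s19c.png');snap('top','t19.png');crop('t19.png',290,190,530,320,3.3,'t19c.png')
E
```

```text
t 31.55 pos [0.6266 0.306  0.1496] jawang -0.922 w 0.398 F [ 0.1645  0.3112 -0.2477] j7 -1.67 tilt [-0.     -0.0009] tote [0.0831 0.4914]
  shift [-0.16 14.76  0.03] roll -0.001
```

View pics/s19c.png

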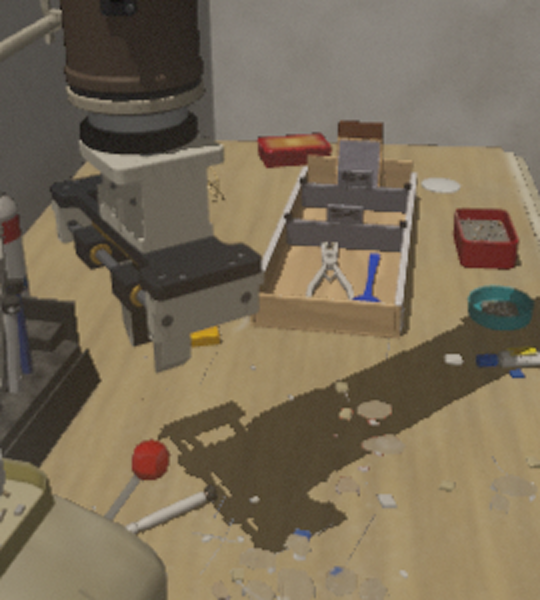

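View pics/t19c.png

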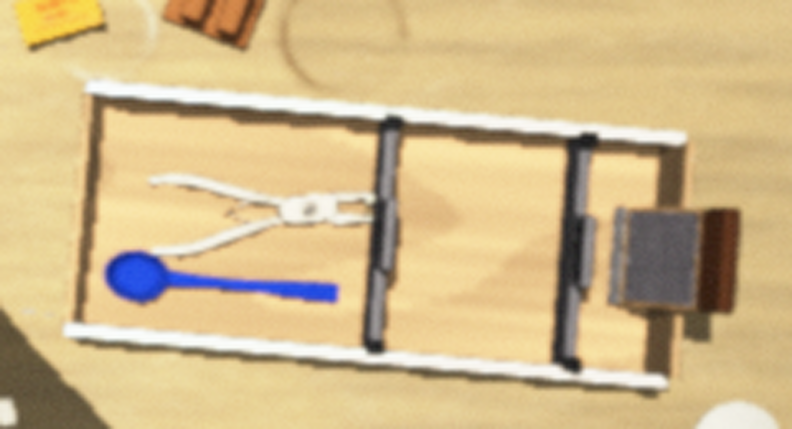

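```bash
python3 - <<'E'
from h import *
f=lambda u,v,z:w2t(px2w('top',290+u/3.3,190+v/3.3,z))
for n,u,v,z in(('lap',310,208,.015),('h1',152,182,.015),('h2',158,250,.015),('tip',372,210,.015),('bowl',107,277,.012),('hend',338,293,.012),('Ldiv far',392,125,.04),('Ldiv near',375,345,.04),('Ltab',388,235,.065),('Rdiv far',583,140,.04),('Rdiv near',566,360,.04),('Rtab',586,255,.065),('boardfoot?',612,257,.01),('grip end L',720,208,.105),('grip end R',718,310,.105)):
    print(n,f(u,v,z))
for th in(20,25,30): 
    t=np.radians(th); print(th, .006+.110*np.cos(t))
E
```

```text
lap [0.0132 0.0403]
h1 [0.0209 0.145 ]
h2 [-0.0232  0.1372]
tip [ 0.0155 -0.0003]
bowl [-0.0438  0.1689]
hend [-0.0407  0.017 ]
Ldiv far [ 0.0701 -0.0045]
Ldiv near [-0.0713 -0.0052]
Ltab [-0.0012 -0.0034]
Rdiv far [ 0.0714 -0.1276]
Rdiv near [-0.0699 -0.1275]
Rtab [-0.0026 -0.1279]
boardfoot? [-0.001 -0.161]
grip end L [ 0.0319 -0.1946]
grip end R [-0.0294 -0.1979]
20 0.10936618828644994
25 0.1056938565740315
30 0.10126279441628826
```

```bash
python3 - <<'E'
from h import *
crop('s19.png',300,180,400,290,7,'s19d.png')
crop('t19.png',300,200,420,310,6,'t19d.png')
E
```

```text
(no output)
```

View pics/s19d.png

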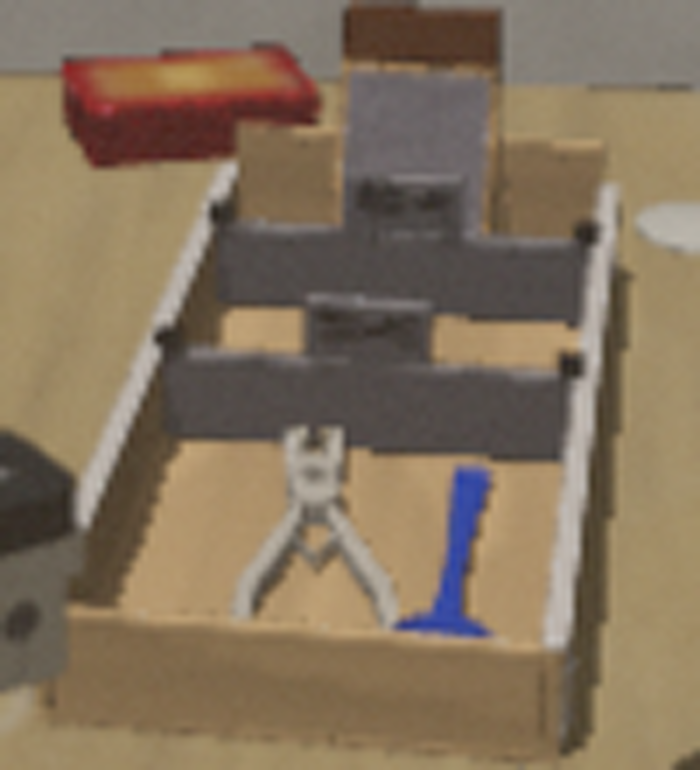

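View pics/t19d.png

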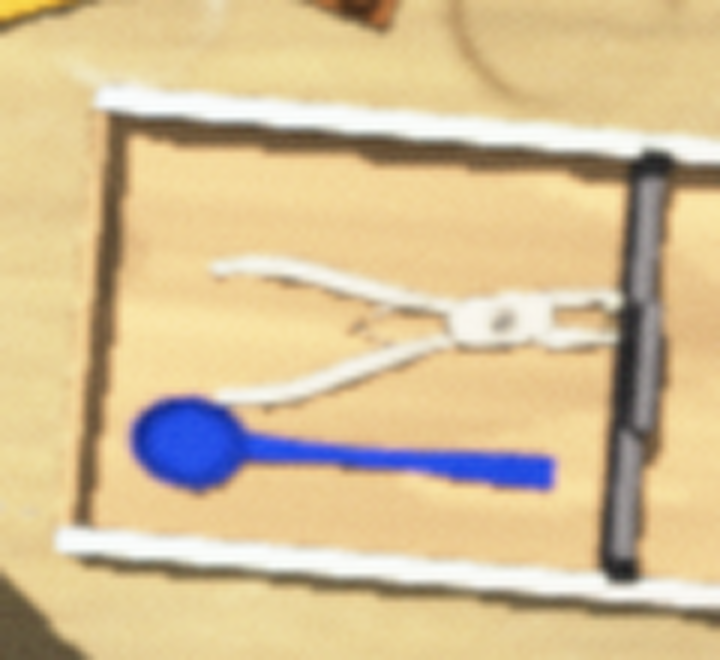

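>>> {"fn": "send_rows", "kwargs": {"steps": [[0.4,-0.16,5,0,0],[0.4,-0.16,10,0,0],[0.4,-0.16,13,0,0],[0.4,-0.16,14.4,0,0],[0.4,-0.16,14.7,0,0],[0.4,-0.16,14.7,0,0],[0,-0.16,14.7,0,0],[0,-0.16,14.7,0,0],[0,-0.16,14.7,0,0],[0,-0.16,14.7,0,0],[0,-0.16,14.7,0,0],[0,-0.16,14.7,0,0]], "squeeze": 20}}

```text
clock: 33.15
position: [0.6254, 0.309, 0.0029]
ee_rot: [-1.449, 0.718, -0.718]
force: [-0.2, -0.6, 3.2]
width: 0.085
```

```bash
python3 - <<'E'
from h import *
plan()
E
```

```text
t 33.15 pos [0.6254 0.309  0.0029] jawang -0.920 w 0.085 F [-0.1958 -0.5716  3.2032] j7 -1.73 tilt [0.0003 0.0001] tote [0.0816 0.4944]
```

>>> {"fn": "send_rows", "kwargs": {"steps": [[0,0,-2,0,0],[0,0,-5,0,0],[0,0,-10,0,0],[0,0,-15,0,0],[0,0,-15,0,0]]}}

```text
clock: 33.78
position: [0.6274, 0.311, 0.1592]
ee_rot: [-1.441, 0.713, -0.721]
force: [0.2, -0.2, -0.7]
width: 0.09
```

```bash
python3 - <<'E'
from h import *
x,y=t2w(0.0,-.066); plan((x,y,.155,TY)); snap('side','s20.png');crop('s20.png',180,200,380,400,3,'s20c.png')
E
```

```text
t 33.77 pos [0.6274 0.311  0.1592] jawang -0.920 w 0.090 F [ 0.2094 -0.2476 -0.6991] j7 -1.67 tilt [0.0079 0.005 ] tote [0.0835 0.4965]
  shift [ 36.44   0.05 -43.66] roll -0.843
```

View pics/s20c.png

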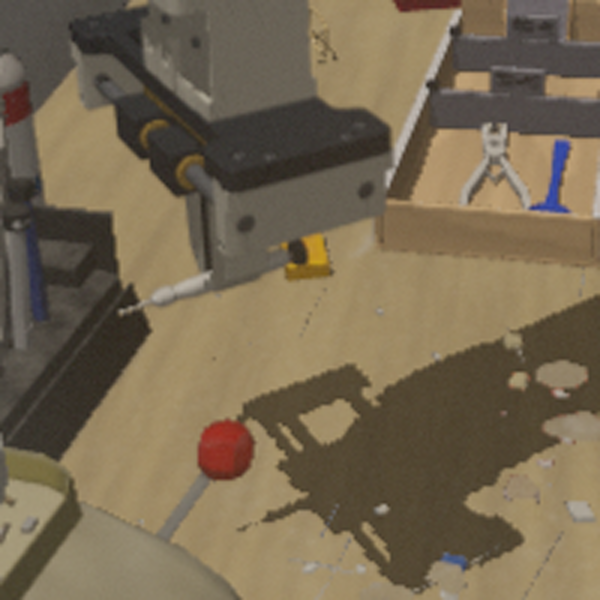

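>>> {"fn": "send_rows", "kwargs": {"steps": [[0,36.5,0,-43.6,-0.843],[0,36.5,0,-43.6,-0.843],[0,36.5,0,-43.6,-0.843],[0,36.5,0,-43.6,-0.843],[0,36.5,0,-43.6,-0.843],[0,36.5,0,-43.6,-0.843],[0,36.5,0,-43.6,-0.843],[0,36.5,0,-43.6,-0.843],[0,36.5,0,-43.6,-0.843],[0,36.5,0,-43.6,-0.843],[0,36.5,0,-43.6,-0.843],[0,36.5,0,-43.6,-0.843],[0,36.5,0,-43.6,-0.843]]}}

```text
clock: 35.45
position: [0.4999, -0.2439, 0.1528]
ee_rot: [-1.57, 0.058, -0.058]
force: [0.3, -0.2, -0.3]
width: 0.082
```

```bash
python3 - <<'E'
from h import *
x,y=t2w(0.0,-.0675); plan((x,y,.009,TY)); snap('top','t21.png');crop('t21.png',290,190,530,320,3.3,'t21c.png');snap('side','s21.png');crop('s21.png',290,100,430,300,4,'s21c.png')
E
```

```text
t 35.45 pos [ 0.4999 -0.2439  0.1528] jawang -0.074 w 0.082 F [ 0.3086 -0.1511 -0.2537] j7 -0.02 tilt [0.0001 0.0004] tote [-0.0008 -0.0665]
  shift [ 0.08 14.38 -0.1 ] roll 0.003
```

View pics/t21c.png

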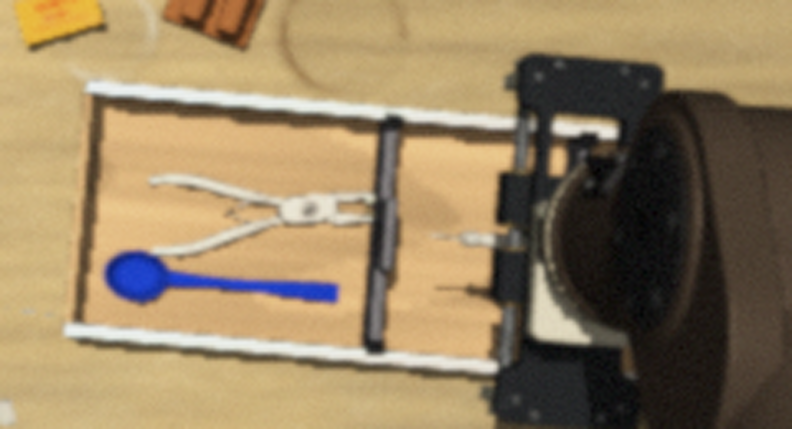

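View pics/s21c.png

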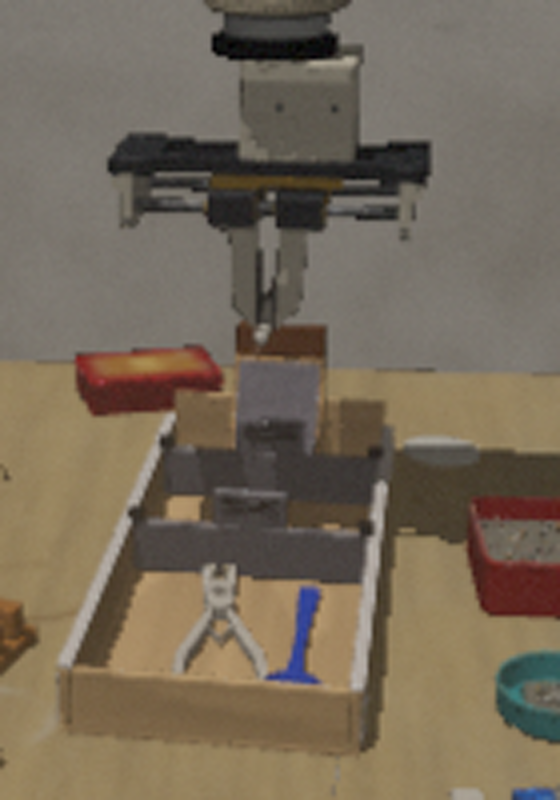

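```bash
python3 - <<'E'
from h import *
f=lambda u,v,z:w2t(px2w('top',290+u/3.3,190+v/3.3,z))
print(f(433,236,.158), f(495,241,.158))
E
```

```text
[-0.0019 -0.013 ] [-0.0016 -0.0485]
```

>>> {"fn": "send_rows", "kwargs": {"steps": [[0,0.1,5,-0.5,0],[0,0.1,9.5,-0.5,0],[0,0.1,12.5,-0.5,0],[0,0.1,13.8,-0.5,0],[0,0.1,14.3,-0.5,0],[0,0.1,14.3,-0.5,0]]}}

```text
clock: 36.3
position: [0.5007, -0.2507, 0.0105]
ee_rot: [-1.57, 0.06, -0.061]
force: [-0.0, 0.0, 0.2]
width: 0.089
```

```bash
python3 - <<'E'
from h import *
plan();snap('side','s22.png');crop('s22.png',290,100,430,300,4,'s22c.png')
E
```

```text
t 36.30 pos [ 0.5007 -0.2507  0.0105] jawang -0.077 w 0.089 F [-0.0474  0.0208  0.1635] j7 -0.15 tilt [ 0.001  -0.0005] tote [ 0.0004 -0.0733]
```

View pics/s22c.png

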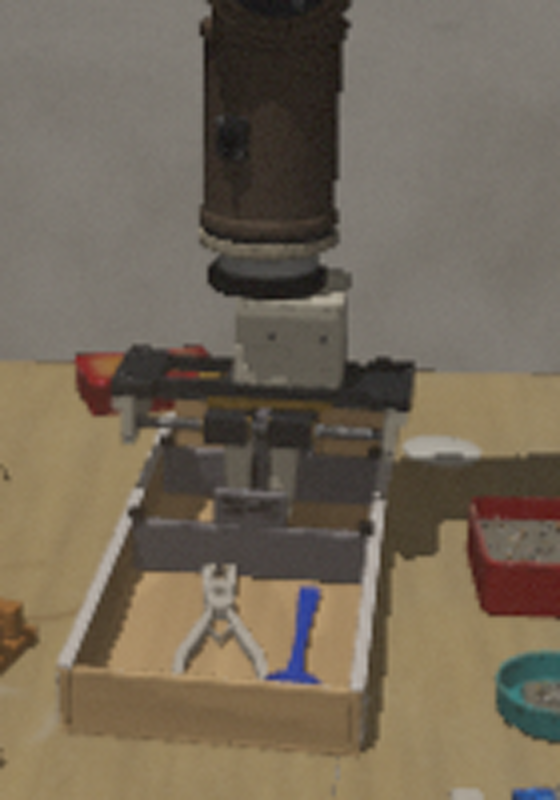

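>>> {"fn": "send_rows", "kwargs": {"steps": [[0,0,0.15,0,0],[0,0,0.15,0,0],[0.3,0,0.15,0,0],[0.3,0,0.15,0,0],[0.3,0,0.15,0,0],[0.3,0,0.15,0,0],[0.3,0,-4,0,0],[0.3,0,-9,0,0],[0.3,0,-14,0,0],[0.3,0,-20,0,0],[0.3,-8,-22,25,0],[0.3,-8,-22,25,0],[0.3,-8,-22,25,0],[0.3,-8,-22,35,0],[0.3,-8,-22,35,0],[0.3,-8,-22,35,0],[0.3,-8,-22,35,0]]}}

```text
clock: 38.48
position: [0.4465, 0.1088, 0.2303]
ee_rot: [-1.568, 0.054, -0.056]
force: [0.4, -1.5, 0.2]
width: 0.301
```

```bash
python3 - <<'E'
from h import *
plan();snap('side','s23.png');crop('s23.png',280,150,430,300,4,'s23c.png');snap('top','t23.png');crop('t23.png',290,190,530,320,3.3,'t23c.png')
E
```

```text
t 38.48 pos [0.4465 0.1088 0.2303] jawang -0.070 w 0.301 F [ 0.4328 -1.4763  0.1669] j7 -0.65 tilt [0.001  0.0016] tote [-0.0813  0.281 ]
```

View pics/s23.png

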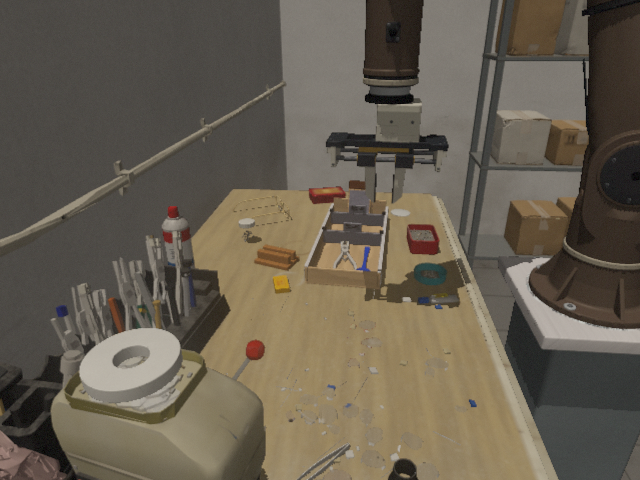

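View pics/t23c.png

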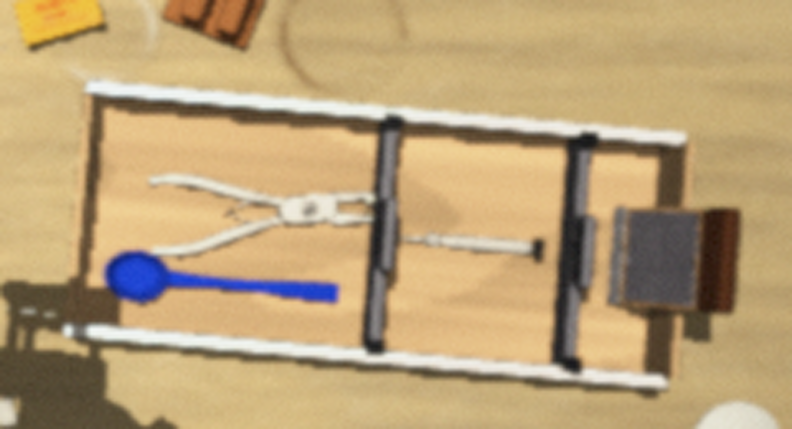

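```bash
python3 - <<'E'
from h import *
f=lambda u,v,z:w2t(px2w('top',290+u/3.3,190+v/3.3,z))
print('driver',f(400,239,.013), f(543,250,.013))
print('pliers lap',f(310,208,.015),'div L/R',f(390,235,.065),f(587,255,.065))
# board: grip strip top edge & lower (inner face); foot edge
for n,u,v,z in(('top edge outer',740,258,.105),('strip lower edge',700,258,.088),('foot',612,257,.012)): print(n,f(u,v,z))
crop('s23.png',300,150,400,290,6,'s23d.png')
E
```

```text
driver [-0.0018 -0.0205] [-0.0006 -0.1146]
pliers lap [0.0132 0.0403] div L/R [-0.0011 -0.0047] [-0.0025 -0.1285]
top edge outer [ 0.0029 -0.2088]
strip lower edge [ 0.0012 -0.1909]
foot [-0.0011 -0.1604]
```

View pics/s23d.png

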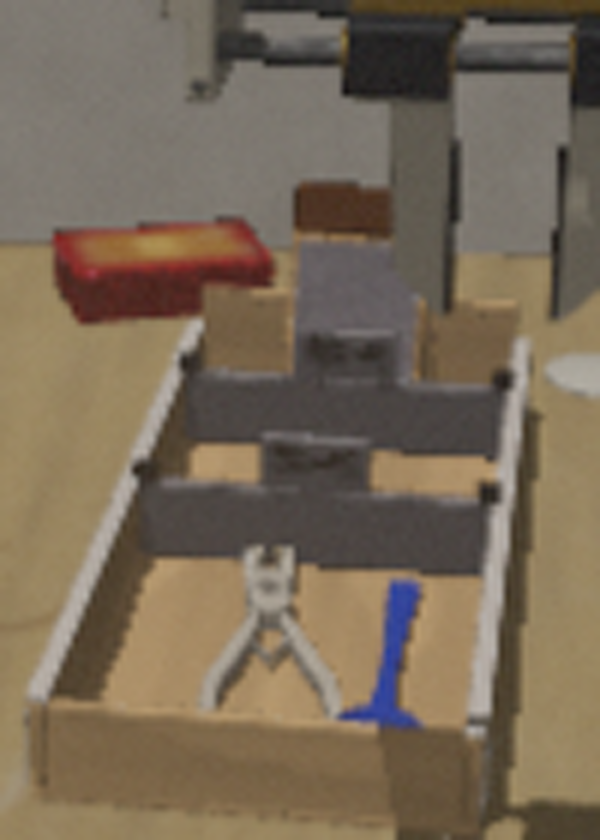

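```bash
python3 - <<'E'
from h import *
print(arm.sign_off())
E
```

```text
the job is handed in; nothing more can be done
None
```

The tote is packed and handed in at about 38.5 s of the 208 s allowed. The sign-off gave no verdict, so everything below is from my own last pictures.

**What I did**
- I slid both dividers by their tabs.
- I stood the board in the right bay and tipped it outward onto the end panel.
- I laid the scoop and pliers in the left bay and the screwdriver in the middle bay. The lighter was absent this time.

**Last checks** (tote frame, from the cameras, good to about 2–3 mm)

| Item | Measured |
|---|---|
| Dividers | left at y ≈ -0.005, right at y ≈ -0.128 |
| Bay lengths | left about 188 mm, middle about 115 mm, right about 56 mm |
| Pliers and scoop | look flat, inside the left bay |
| Screwdriver | looks flat, from y ≈ -0.021 to -0.115, clear of both dividers |
| Board | foot at y ≈ -0.160, leaning about 24°, grip at y ≈ -0.196 |
| Robot | raised and clear of everything |

**What disagreed**
- **Pliers:** after I released them they turned up about 3 cm from where I had laid them, probably the announced knock. They now look flat, with one handle beside the scoop's bowl and the jaws close to the left divider, so I left them.
- **Left divider:** it measured about 3 mm further right than I had set it, perhaps from the same knock. The bays are still long enough.
- **Right bay:** it has the smallest margin of the three bays, about 6 mm over the required 50 mm.

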